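# Load a paint jar into the bench shaker and start it

## Task

Load the wide paint jar into the bench shaker: stand it in the snug holder and work it down with a twisting motion until it sits fully home on the holder's floor - do not ram it straight in, the platform's soft mounts bear only a light push. Then swing the hold-down bail over until its rubber pad lies on the jar's cap, and press the start button; leave the other things on the bench where they are.

Things in the scene. Friction and masses are not known exactly. Their poses are not given: they have to be found in the camera images.
- jar_mid (a point): Centre (half-way up) of the jar to load, the only wide one: straight cream plastic paint jar with a white paper band and a ribbed black screw cap, upright, 0.3 kg. 88 mm tall; body 60 mm in diameter from 4 to 63 mm above its underside (lowest 4 mm bevelled to 55 mm), cap 54 mm in diameter from 68 to 88 mm. Best gripped 8 to 10 mm above this point. z: the jar's axis, up.
- holder (a point): Snug upright round aluminium cup on the shaker's platform, 84 to 89 mm in diameter outside, bore 62 mm (flared to 67 mm at the mouth), 24 mm deep; it does not turn. Origin: centre of its inner floor, 56 mm above the bench; z up along the bore. Its axes are the shaker's: -x points to the console at the front, +y to the bail's hinge. With the jar home, jar_mid is 44 mm above this point.
- holder_mouth (a point): Centre of the holder's mouth, 24 mm above its floor. The first 6 mm are free; below, four rubber-faced spring leaves grip the jar. Pushed straight down it takes 45 N or more, too much for the platform. While the jar is turned about its axis (to and fro will do; its wall moving several times faster than it sinks) 10 to 15 N suffice, with up to 1.8 N m of turning moment.
- platform (a joint): How far the platform, which carries the holder and the bail, is pushed down on its soft rubber mounts (m): about 0 at rest, 1 mm for each 8 N of downward load, up to 6.5 mm. A gauge of the push on the jar: while the jar is worked in (bail up) it must stay below 4 mm (32 N).
- bail (a joint): Angle of the hold-down bail (rad): 0 = level, its pad lying on the cap of a jar that is fully home; grows as it is lifted, to 2.0 (leaning back past upright). Starts open at 1.65 to 1.95. The stiff hinge (0.3 N m) stays where it is left. A steel frame: two side arms 86 mm apart inside, a round handle bar across their ends, a bridge with a 40 mm rubber pad 90 mm from the hinge.
- bail_hinge (a point): Middle of the bail's hinge axis, which lies level along the holder's x axis, 90 mm to the holder's +y side, 100 mm above the holder's floor and 156 mm above the bench.
- bail_bar (a point): Middle of the bail's round handle bar: 12 mm in diameter, 86 mm free between the side arms, parallel to the hinge axis and 160 mm from it. With the bail level it is 70 mm to the -y side of the holder's axis, 156 mm above the bench. x runs along the bar. It can be pinched from above throughout the swing.
- start (a joint): Travel of the start button (m): 0 = up, 0.006 = fully pressed. A spring returns it; fully pressed takes 5 N.
- start_top (a point): Centre of the top of the start button: round, grey, 30 mm in diameter, in a black collar on the shaker's front console, 125 mm to the -x and 52 mm to the -y side of the holder, about 62 mm above the bench. Pressed straight down. (The black dial at the console's other end is the speed setting, not used.)
- slim_bottle: Bystander: slim brown paint bottle, 44 mm in diameter, 125 mm tall. Origin at the centre of its underside.
- brush_pot: Bystander: white ceramic pot of brushes, 72 mm in diameter, 95 mm tall, brushes to about 200 mm. Origin at the centre of its underside.
There are look-alikes about, which are no part of the job. Leave any blue or purple look-alike of the part that bears jar_mid alone.

How it is judged:
On the way, in this order (a step that is already met when the one before it is completed fails the run):
1. the jar is twisted fully home in the holder, upright, while the bail is still open (z of jar_mid in the frame of holder below 0.0465 m and horizontal distance between jar_mid and holder below 0.005 m and angle between jar_mid's own z axis and vertical below 0.05 rad and value of joint bail above 0.8 rad), for 0.2 s.
2. the bail is swung down so that its pad lies on the cap (value of joint bail below 0.04 rad and z of jar_mid in the frame of holder below 0.0465 m), for 0.1 s.
3. the start button is pressed with the bail down (value of joint start above 0.004 m and value of joint bail below 0.04 rad), for 0.05 s.
At the end, for the whole second after the job is handed in: The jar stands fully home in the holder (within 2.5 mm of the floor, 5 mm of the axis and 0.05 rad of upright), the bail is down with its pad on the cap (joint below 0.04 rad), and the start button has been pressed (4 mm or more) after that and has come back up (all of step 2 and horizontal distance between jar_mid and holder below 0.005 m and angle between jar_mid's own z axis and vertical below 0.05 rad and value of joint start below 0.002 m); the robot touches nothing.
It fails at once if the jar is rammed in: the platform is pushed down 4 mm or more on its mounts while the bail is up (value of joint platform above 0.004 m and value of joint bail above 0.5 rad).
It fails at once if the start button is pressed while the bail is not down (value of joint start above 0.004 m and value of joint bail above 0.2 rad).
It fails at once if the jar is tipped over (angle between jar_mid's own z axis and vertical above 0.6 rad).
It fails at once if a bystander is moved by more than 30 mm or tipped (distance of any of slim_bottle, brush_pot from where it was at the start of the episode above 0.03 m or angle between any of slim_bottle, brush_pot's own z axis and vertical above 0.4 rad).
It also fails if it takes over 72 s, if anything falls off the work surface, if the arm or the gripper's body presses on something with over 40 N, if the wrist force passes 120 N, or if a joint passes its speed limit or range.

## Robot

A 7-joint arm with a two-finger parallel gripper is mounted at the origin on the work surface. World frame = base frame: x ahead of the robot, y to its left, z up, the work surface at z = 0. Lengths are in m, angles in rad, forces in N, time in s.
With the tool pointing down it reaches from about 0.4 to 0.9 m from the base axis. Payload 5.5 kg.
Tool frame: the origin (TCP) lies at the very end of the fingers, on their centre line; the grasp point (between the pads) lies 19 mm behind it; y points along the fingers, z is the direction in which the jaws open and shut, and the axes are right-handed (so a half turn about y gives the same grasp; the last joint's range is limited). The gripper opens to 92 mm and grips with 3 to 60 N. Pads are 19 mm wide; open, the fingers measure 130 mm over their backs; the gripper's body (75 mm by 190 mm) begins 47 mm behind the grasp point.
Start: joints at [1.427, 0.501, -0.427, 1.55, 0.221, 1.138, -0.21], TCP at [0.257, -0.597, 0.227] pointing down, gripper open.
Joint ranges: [-2.88, 2.88], [-0.31, 2.03], [-1.54, 1.56], [0.2, 2.42], [-1.41, 4.55], [0.19, 2.02], [-2.57, 2.57]. Speed limits (rad/s): [2.57, 2.57, 3.14, 3.14, 3.14, 3.14, 3.14].

## Interface

Orientations are given as a unit quaternion [w, x, y, z].
In Python, from station import r, cams, workorder gives the robot as it stands.
- The arm moves only by the shell command python3 -m inch 'ROWS'. ROWS is JSON, a list of rows, each a list of 5 numbers: the shift along the tool's x, y, z in units of 60 mm (1.0 is 60 mm), then the turn about the tool's y in units of 5 degrees (1.0 is 5 degrees), then the finger opening in mm, from 0 to 91.8. A call has 1 to 12 rows; each row is the pose to reach, as a shift and turn from the pose measured when the call began, along the tool's axes at that moment; what a row does not reach only later rows make up. A row lasts 1/8 s, in which the tool goes at most 62.5 mm and 10.7 degrees, less where a joint would pass 70% of its speed; a pose out of reach is approached as far as the arm can. A call with a gripper value outside its range is refused whole. The fingers move at their own pace and stop on an object; the grip force is fixed at half the most. Time passes only in rows, so rows that repeat a pose let the fingers close. It gives the time, the measured TCP pose, the force and the opening at its end, in the units of the state.
- r.read_state(): the state, without advancing time (a new reading comes with each control period).
- cams.camera(name): name is "scene" or "top" or "wrist"; returns a dict with "image" (400x640x3 uint8, blue, green, red), "fovy" (degrees; the focal length in pixels is half the picture's height over the tangent of half this angle, whatever the lens; pixels are square), "cx", "cy" (the principal point, pixels), "k1" (the pictures are not rectified: a ray, as slopes to the right and down, at radius r is drawn at 1 + k1 r^2 times it, then the intrinsics apply), "T" (4x4, takes a point from camera to world coordinates). Camera axes: x right, y down, z forward; pixel columns grow to the right and rows downward; lengths in m; the calibration is good to about 2 mm. A picture is of the moment at which its call begins. There is no depth.
- workorder.sign_off(): hands the job in, once; it reports no verdict.
The state is a dict: "time": time; "joints": joint angles; "joint_velocities": joint speeds; "tau": joint torques, N m; "tcp_pos": TCP position; "ee_rot": TCP orientation; "contact_force": force on the tool from outside, world axes, zero at the start; "torque": the same for the moment, N m; "finger_gap": finger opening in m.
Only numpy, scipy, OpenCV 4.12 (cv2) and the standard library are available. Lean on these libraries where they do the work, as an engineer would, in place of code of your own. Each camera call takes 0.05 s, during which the arm holds its last target.

## Working session

There is one attempt and no reset: what is moved stays moved. The work goes in short steps, Python scripts to look and compute and a shell command to move; the robot and the scene stay as the last step left them, time stands still between calls to the robot, and variables do not carry over. Pictures are saved under pics/ and viewed, and the job is handed in when it is done.

```bash
ls; mkdir -p pics; python3 - <<'E'
from station import r,cams,workorder
import cv2,numpy as np
s=r.read_state()
for k,v in s.items(): print(k,np.round(v,4))
for n in ["scene","top","wrist"]:
    c=cams.camera(n); cv2.imwrite(f"pics/{n}0.png",c["image"]); print(n,c["fovy"],c["cx"],c["cy"],c["k1"]); print(np.round(c["T"],4).tolist())
E
```

```text
pics
time 0.0
joints [ 1.4272  0.5018 -0.4268  1.5515  0.2208  1.1383 -0.2103]
joint_velocities [ 0.001  -0.0002 -0.0001 -0.0011 -0.0006  0.0003  0.0015]
tau [ 1.00000e-04 -5.66598e+01 -5.81600e+00 -2.79122e+01 -6.86000e-02
  3.08000e-02  2.00000e-04]
tcp_pos [ 0.2568 -0.5963  0.2257]
ee_rot [ 0.1427 -0.143   0.6932 -0.6919]
contact_force [-0.0986 -0.4288 -0.8131]
torque [ 0.0112 -0.0259  0.038 ]
finger_gap 0.0918
scene 48.897523107453175 329.7446807309685 207.51680366450586 0.041422001559003684
[[0.3512, 0.5864, -0.7299, 1.2455], [0.9363, -0.2263, 0.2687, -0.2634], [-0.0076, -0.7778, -0.6285, 0.7855], [0.0, 0.0, 0.0, 1.0]]
top 43.63705319837162 309.9710086872034 201.65427843896128 -0.13434489561174776
[[0.0255, -0.9962, 0.0831, 0.3945], [-0.9997, -0.0251, 0.0063, 0.0009], [-0.0041, -0.0833, -0.9965, 1.2189], [0.0, 0.0, 0.0, 1.0]]
wrist 60.32289860307867 319.14434256342724 200.53371588659755 -0.07726181054329545
[[0.3967, -0.8839, -0.2479, 0.3239], [-0.918, -0.3822, -0.1064, -0.5687], [-0.0007, 0.2697, -0.9629, 0.3852], [0.0, 0.0, 0.0, 1.0]]
```

View pics/scene0.png

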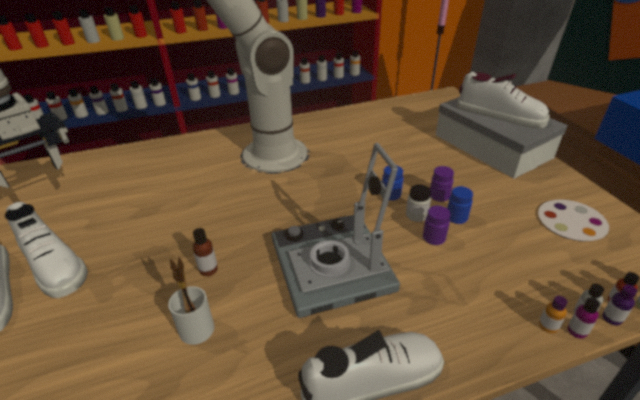

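View pics/top0.png

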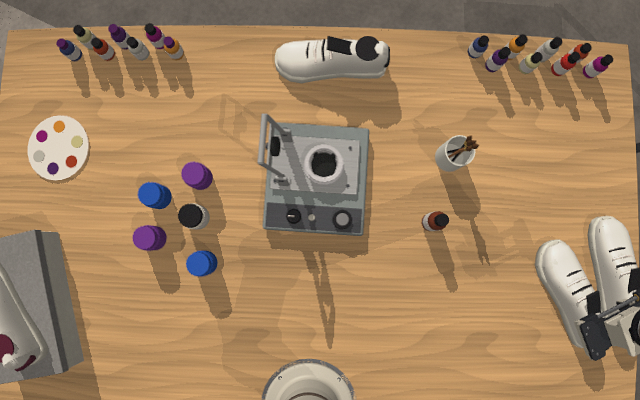

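View pics/wrist0.png

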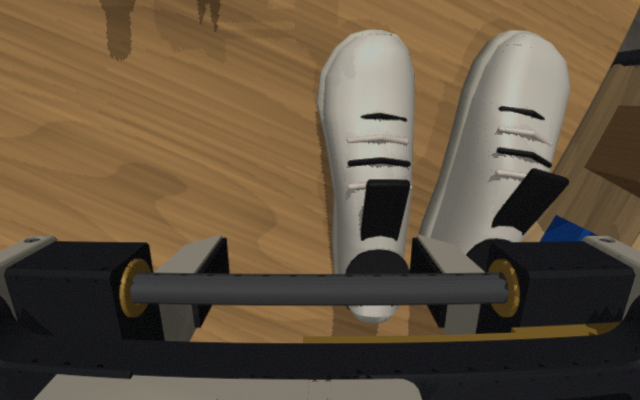

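The jar (black cap near top (192,216)) stands among four blue and purple look-alikes. The shaker is near (320,170) with the bail open, its hinge on the left side (+y), and the button is near (342,219). I'll zoom in next.

```bash
cat > h.py <<'E'
import numpy as np,cv2
from station import r,cams,workorder
def ray(c,u,v):
    f=200/np.tan(np.radians(c["fovy"])/2)
    xd,yd=(u-c["cx"])/f,(v-c["cy"])/f
    x,y=xd,yd
    for _ in range(30):
        k=1+c["k1"]*(x*x+y*y); x,y=xd/k,yd/k
    T=np.array(c["T"]); return T[:3,3],T[:3,:3]@np.array([x,y,1])
def onz(c,u,v,z):
    o,d=ray(c,u,v); return o+d*(z-o[2])/d[2]
def proj(c,p):
    f=200/np.tan(np.radians(c["fovy"])/2)
    T=np.array(c["T"]); q=T[:3,:3].T@(np.array(p)-T[:3,3]); x,y=q[0]/q[2],q[1]/q[2]
    k=1+c["k1"]*(x*x+y*y); return np.array([c["cx"]+f*k*x,c["cy"]+f*k*y])
def crop(c,name,x0,x1,y0,y1,s):
    cv2.imwrite("pics/"+name+".png",cv2.resize(c["image"][y0:y1,x0:x1],None,fx=s,fy=s,interpolation=cv2.INTER_CUBIC))
E
python3 - <<'E'
from h import *
c=cams.camera("top"); crop(c,"topA",250,380,105,245,4); crop(c,"topB",120,230,150,290,4)
c=cams.camera("scene"); crop(c,"scA",260,410,140,320,3.3); crop(c,"scB",360,490,150,260,5)
E
```

```text
(no output)
```

View pics/topA.png

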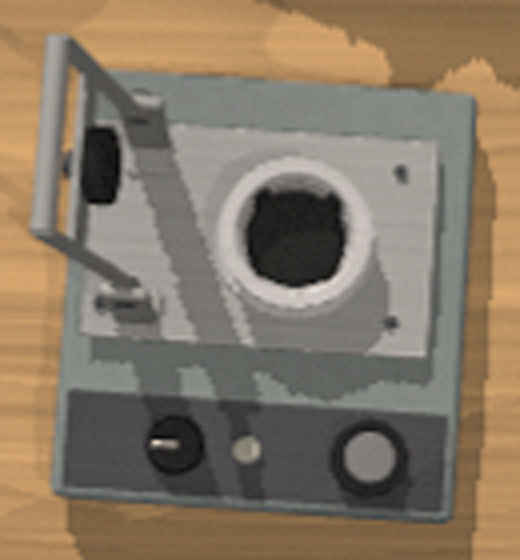

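View pics/topB.png

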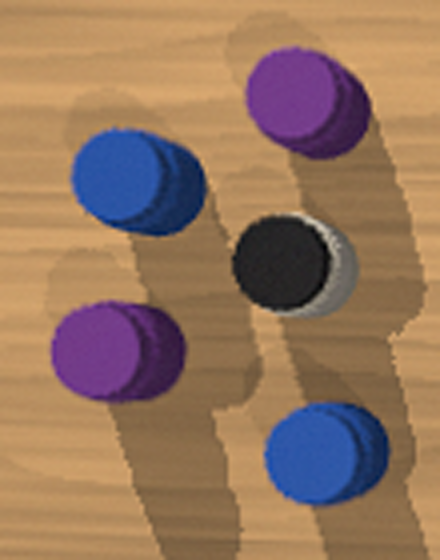

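View pics/scA.png

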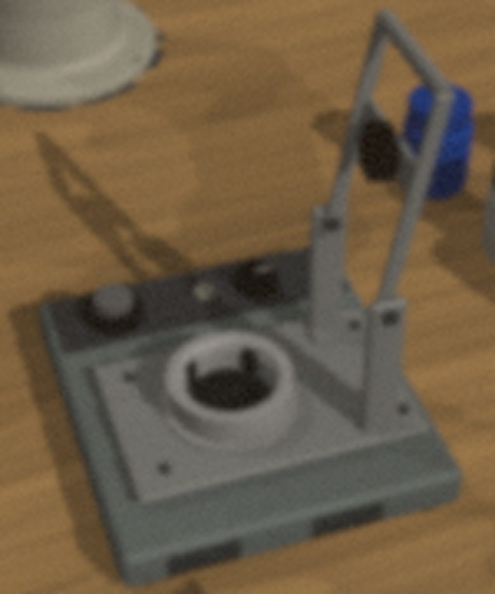

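View pics/scB.png

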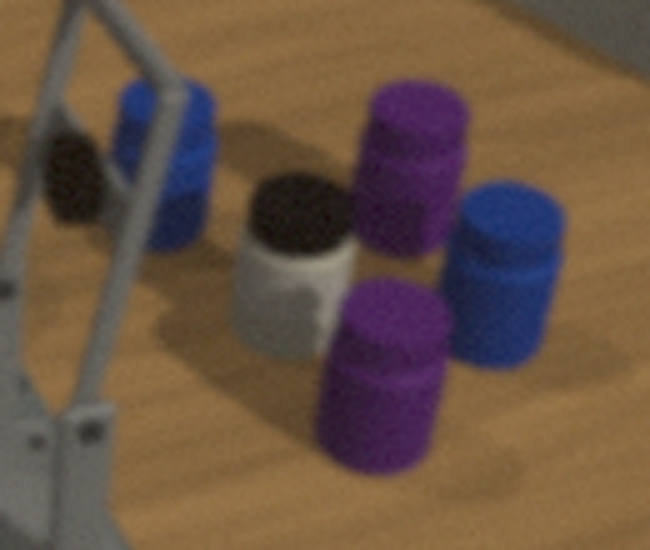

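```bash
python3 - <<'E'
from h import *
c=cams.camera("top"); A=lambda x,y,z:onz(c,250+x/4,105+y/4,z); B=lambda x,y,z:onz(c,120+x/4,150+y/4,z)
cap=B(282,264,.088)
print("jar",cap)
for n,p in dict(p1=(292,94),b1=(121,176),p2=(98,352),b2=(313,455)).items(): q=B(*p,.088); print(n,q,q[:2]-cap[:2],np.linalg.norm(q-cap))
h=A(295,232,.080); b=A(370,456,.062); d=A(175,446,.065)
print("holder",h,"button",b)
v=b-h; # local (-.125,-.052)
print("|v|",np.linalg.norm(v[:2]),np.hypot(.125,.052))
th=np.arctan2(v[1],v[0])-np.arctan2(-.052,-.125); print("yaw deg",np.degrees(th)%360)
# platform edges: console front corners
print("bodycorners",[A(*p,.05) for p in [(57,492),(447,519),(475,98)]])
s=cams.camera("scene"); 
print("jar in scene",proj(s,cap)-[360,150], "x5", (proj(s,cap)-[360,150])*5)
print("holder scene",(proj(s,h)-[260,140])*3.3,"btn",(proj(s,b)-[260,140])*3.3)
E
```

```text
jar [0.44910852 0.28024442 0.088     ]
p1 [0.54715351 0.27895014 0.088     ] [ 0.09804499 -0.00129428] 0.09805353203711883
b1 [0.49734267 0.3773518  0.088     ] [0.04823415 0.09710738] 0.10842682653887631
p2 [0.39555288 0.38590887 0.088     ] [-0.05355564  0.10566445] 0.11846173334786957
b2 [0.34107041 0.2579684  0.088     ] [-0.10803811 -0.02227602] 0.11031072092356765
holder [ 0.57971463 -0.02142156  0.08      ] button [ 0.45261808 -0.06826194  0.062     ]
|v| 0.13545314905801228 0.13538463723776048
yaw deg 357.64363541121145
bodycorners [array([0.42746582, 0.11369924, 0.05      ]), array([ 0.41745836, -0.11481634,  0.05      ]), array([ 0.6683568 , -0.12761534,  0.05      ])]
jar in scene [58.42766299 39.53657966] x5 [292.13831496 197.68289829]
holder scene [227.35487606 373.97845913] btn [109.43111529 294.4524388 ]
```

```bash
cat >> h.py <<'E'
from scipy.spatial.transform import Rotation as Ro
def st():
    s=r.read_state(); q=s["ee_rot"]; R=Ro.from_quat([q[1],q[2],q[3],q[0]]).as_matrix()
    return s,np.array(s["tcp_pos"]),R
def go(p,jaw=None):
    """units for world TCP p, jaw dir angle in deg (world, mod 180)"""
    s,t,R=st()
    d=R.T@(np.array(p)-t)/.06
    zy=np.degrees(np.arctan2(R[1,2],R[0,2]))
    out=[]
    if jaw is not None:
        # turn a about tool y (pointing down): z axis moves by -a about world z
        for k in (-360,-180,0,180,360):
            a=-(jaw+k-zy)
            if abs(a)<=200: out.append(round(a/5,2))
    print("units",np.round(d,3),"turn options",out,"zyaw",round(zy,1))
def rep():
    s,t,R=st(); print("t",round(s["time"],2),"tcp",np.round(t,4),"zyaw",np.round(np.degrees(np.arctan2(R[1,2],R[0,2])),2),"xyaw",np.round(np.degrees(np.arctan2(R[1,0],R[0,0])),1),"ydir",np.round(R[:,1],3),"F",np.round(s["contact_force"],1),"M",np.round(s["torque"],2),"gap",round(s["finger_gap"],4),"J",np.round(s["joints"],2))
E
python3 - <<'E'
from h import *
rep(); s,t,R=st(); print(np.round(R,3))
T=np.array(cams.camera("wrist")["T"]); print("cam in tool",R.T@(T[:3,3]-t))
go([.38,0.0,.24]); go([.449,.28,.22],90)
E
```

```text
t 0.35 tcp [ 0.2571 -0.5968  0.2265] zyaw -66.7 xyaw -156.7 ydir [-0.  0. -1.] F [-0.1 -0.6  0.4] M [-0.04  0.05 -0.01] gap 0.0917 J [ 1.43  0.5  -0.43  1.55  0.22  1.14 -0.21]
[[-0.918 -0.     0.396]
 [-0.396  0.    -0.918]
 [-0.    -1.    -0.   ]]
cam in tool [-0.07247536 -0.15946299  0.00075882]
units [-5.816 -0.221 -8.326] turn options [] zyaw -66.7
units [ -8.719   0.113 -12.156] turn options [np.float64(4.66), np.float64(-31.34)] zyaw -66.7
```

```bash
python3 - <<'E'
from h import *
c=cams.camera("top"); h=np.array([.5797,-.0214,.056]); th=np.radians(-2.4)
x=np.array([np.cos(th),np.sin(th),0]); y=np.array([-np.sin(th),np.cos(th),0])
for a in [1.65,1.7,1.75,1.8,1.85,1.9,1.95]:
    p=h+y*(.09-.16*np.cos(a))+np.array([0,0,.1+.16*np.sin(a)])
    print(a,p,[np.round((proj(c,p+x*k)-[250,105])*4,0) for k in (.043,0,-.043)])
s=cams.camera("scene")
for a in [1.65,1.75,1.85]:
    p=h+y*(.09-.16*np.cos(a))+np.array([0,0,.1+.16*np.sin(a)])
    print(a,[np.round((proj(s,p+x*k)-[260,140])*3.3,0) for k in (.043,0,-.043)])
E
```

```text
1.65 [0.58399893 0.08116929 0.3154984 ] [array([91., 44.]), array([ 84., 135.]), array([ 77., 228.])]
1.7 [0.58433208 0.08911809 0.31466637] [array([74., 44.]), array([ 67., 135.]), array([ 60., 227.])]
1.75 [0.58466308 0.09701541 0.31343775] [array([58., 44.]), array([ 50., 134.]), array([ 43., 226.])]
1.8 [0.58499109 0.1048415  0.31181562] [array([41., 43.]), array([ 34., 134.]), array([ 26., 226.])]
1.85 [0.58531529 0.11257682 0.30980403] [array([25., 43.]), array([ 18., 134.]), array([ 10., 225.])]
1.9 [0.58563488 0.12020201 0.30740801] [array([ 9., 44.]), array([  2., 134.]), array([ -6., 225.])]
1.95 [0.58594906 0.12769803 0.30463355] [array([-6., 44.]), array([-13., 134.]), array([-21., 225.])]
1.65 [array([416.,  93.]), array([387.,  55.]), array([360.,  20.])]
1.75 [array([441.,  91.]), array([411.,  54.]), array([383.,  19.])]
1.85 [array([465.,  92.]), array([434.,  54.]), array([406.,  19.])]
```

```bash
python3 - <<'E'
from h import *
go([.41,0,.25]); c=cams.camera("scene"); crop(c,"grip",0,110,50,200,4)
E
```

```text
units [-6.276 -0.388 -8.129] turn options [] zyaw -66.7
```

View pics/grip.png

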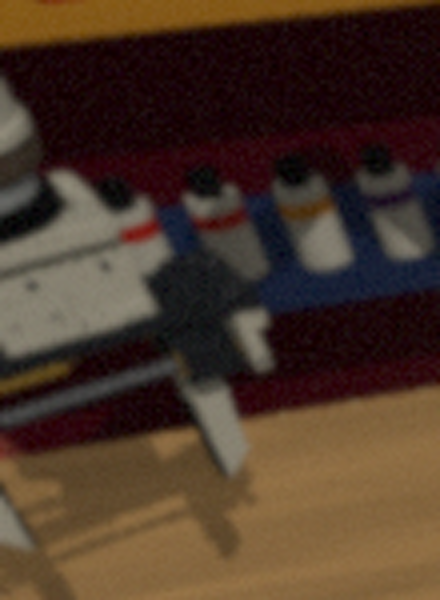

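The crop shows the gripper with no projecting camera body. I'll move to mid-way.

```bash
python3 -m inch '[[-0.55,-0.39,-0.7,-2,91.8],[-1.2,-0.39,-1.5,-4,91.8],[-1.85,-0.39,-2.35,-6,91.8],[-2.5,-0.39,-3.2,-8,91.8],[-3.1,-0.39,-4.05,-10,91.8],[-3.75,-0.39,-4.85,-12,91.8],[-4.4,-0.39,-5.65,-14,91.8],[-5.05,-0.39,-6.5,-16,91.8],[-5.7,-0.39,-7.35,-18,91.8],[-6.28,-0.39,-8.13,-18,91.8],[-6.28,-0.39,-8.13,-18,91.8],[-6.28,-0.39,-8.13,-18,91.8]]'; python3 - <<'E'
from h import *
rep(); go([.445,.278,.22],90)
E
```

```text
time: 2.05
tcp_pos: [0.4101, -0.0, 0.2501]
ee_rot: [-0.591, 0.591, -0.388, 0.388]
contact_force: [0.5, -0.8, 0.3]
finger_gap: 0.092
t 2.05 tcp [ 0.4101 -0.      0.2501] zyaw 23.37 xyaw -66.6 ydir [-0.    -0.001 -1.   ] F [ 0.5 -0.8  0.3] M [-0.   -0.07  0.02] gap 0.092 J [ 1.04  0.07 -1.13  2.07  0.07  1.04  0.28]
units [-4.023  0.5    2.371] turn options [np.float64(22.67), np.float64(-13.33)] zyaw 23.4
```

```bash
python3 -m inch '[[-0.6,0.1,0.35,-2,91.8],[-1.2,0.2,0.7,-4,91.8],[-1.8,0.3,1.05,-6,91.8],[-2.4,0.4,1.4,-8,91.8],[-3.0,0.5,1.75,-10,91.8],[-3.6,0.5,2.1,-12,91.8],[-4.02,0.5,2.37,-13.3,91.8],[-4.02,0.5,2.37,-13.3,91.8],[-4.02,0.5,2.37,-13.3,91.8]]'; python3 - <<'E'
from h import *
rep(); c=cams.camera("wrist"); cv2.imwrite("pics/w1.png",c["image"])
for p in [(.449,.280,.088),(.547,.279,.088),(.341,.258,.088)]: print(proj(c,p))
E
```

```text
time: 3.18
tcp_pos: [0.4454, 0.2756, 0.2193]
ee_rot: [-0.706, 0.708, -0.002, 0.002]
contact_force: [0.2, -0.4, 1.4]
finger_gap: 0.092
t 3.17 tcp [0.4454 0.2756 0.2193] zyaw 89.66 xyaw -0.3 ydir [-0.001 -0.002 -1.   ] F [ 0.2 -0.4  1.4] M [ 0.08 -0.14  0.04] gap 0.092 J [ 0.33  0.54 -1.23  1.86  0.56  1.15  0.47]
[325.68799761 194.48782808]
[324.56752393 293.76843096]
[298.11705941  63.87746673]
```

View pics/w1.png

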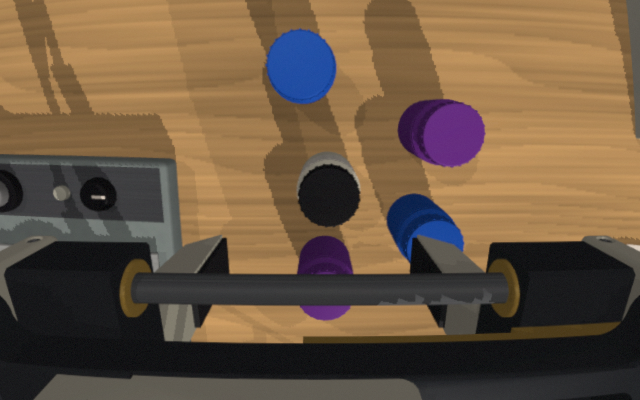

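```bash
python3 - <<'E'
from h import *
c=cams.camera("wrist"); crop(c,"w1c",270,480,90,270,3.5)
rep(); print(onz(c,329,195,.088), onz(c,454,133,.088), onz(c,440,243,.088))
E
```

```text
t 3.27 tcp [0.4456 0.2755 0.2196] zyaw 89.66 xyaw -0.3 ydir [-0.    -0.002 -1.   ] F [-0.3 -0.3  0.1] M [ 0.07 -0.17  0.01] gap 0.0918 J [ 0.33  0.54 -1.23  1.86  0.56  1.15  0.47]
[0.44965802 0.28269898 0.088     ] [0.39595735 0.38807825 0.088     ] [0.49562128 0.38489127 0.088     ]
```

View pics/w1c.png

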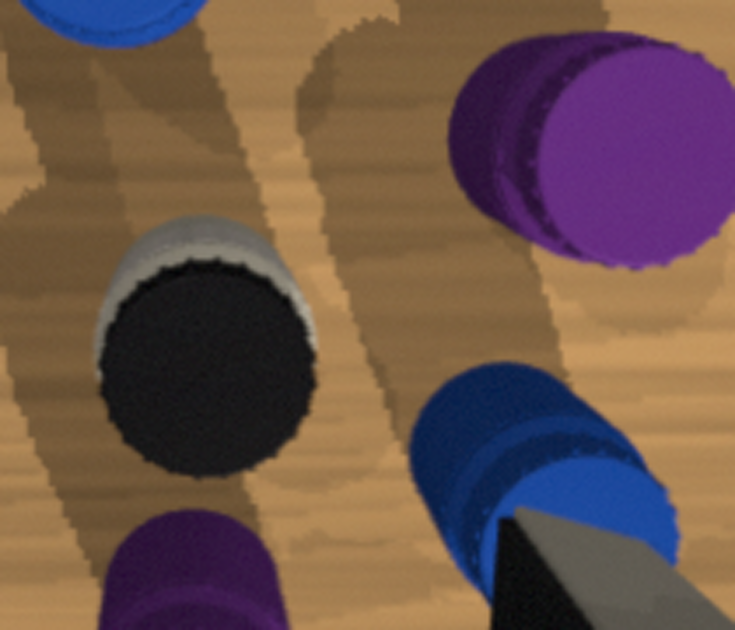

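```bash
python3 - <<'E'
from h import *
go([.4497,.282,.035],90)
E
```

```text
units [0.069 3.077 0.116] turn options [np.float64(35.93), np.float64(-0.07), np.float64(-36.07)] zyaw 89.7
```

```bash
python3 -m inch '[[0.07,0.4,0.13,0,91.8],[0.07,0.9,0.13,0,91.8],[0.07,1.4,0.13,0,91.8],[0.07,1.9,0.13,0,91.8],[0.07,2.3,0.13,0,91.8],[0.07,2.3,0.13,0,91.8]]'; python3 - <<'E'
from h import *
rep();go([.4497,.282,.035],90); c=cams.camera("wrist"); cv2.imwrite("pics/w2.png",c["image"])
E
```

```text
time: 4.03
tcp_pos: [0.4492, 0.2805, 0.0803]
ee_rot: [-0.705, 0.709, -0.004, 0.002]
contact_force: [0.1, -0.8, -0.1]
finger_gap: 0.0914
t 4.03 tcp [0.4492 0.2805 0.0803] zyaw 89.53 xyaw -0.5 ydir [-0.003 -0.005 -1.   ] F [ 0.1 -0.8 -0.1] M [ 0.16 -0.09 -0.04] gap 0.0914 J [ 0.17  0.71 -1.03  1.95  0.76  0.94  0.32]
units [0.01  0.755 0.029] turn options [np.float64(35.91), np.float64(-0.09), np.float64(-36.09)] zyaw 89.5
```

View pics/w2.png

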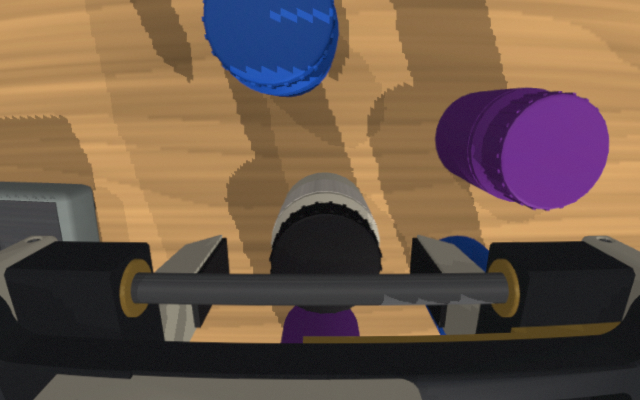

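```bash
python3 -m inch '[[0.02,0.35,0.05,0,91.8],[0.02,0.72,0.05,0,91.8],[0.02,0.75,0.05,0,91.8],[0.02,0.75,0.05,0,50],[0.02,0.75,0.05,0,50],[0.02,0.75,0.05,0,50],[0.02,0.75,0.05,0,50],[0.02,0.75,0.05,0,50]]'; python3 - <<'E'
from h import *
rep()
E
```

```text
time: 5.08
tcp_pos: [0.4513, 0.2843, 0.0369]
ee_rot: [-0.706, 0.708, -0.003, 0.003]
contact_force: [-1.4, -2.1, 4.1]
finger_gap: 0.0597
t 5.08 tcp [0.4513 0.2843 0.0369] zyaw 89.55 xyaw -0.4 ydir [-0.    -0.004 -1.   ] F [-1.4 -2.1  4.1] M [-0.21 -0.05  0.07] gap 0.0597 J [ 0.11  0.77 -0.96  1.96  0.84  0.88  0.26]
```

```bash
python3 -m inch '[[0,0,0,0,70],[0,0.03,0,0,70],[0,0.05,0,0,70],[0,0.06,0,0,70],[0,0.06,0,0,70],[0,0.06,0,0,50],[0,0.06,0,0,50],[0,0.06,0,0,50],[0,0.06,0,0,50]]'; python3 - <<'E'
from h import *
rep()
E
```

```text
time: 6.2
tcp_pos: [0.4513, 0.2843, 0.0333]
ee_rot: [-0.706, 0.708, -0.003, 0.003]
contact_force: [-0.2, -0.2, 0.1]
finger_gap: 0.0596
t 6.2 tcp [0.4513 0.2843 0.0333] zyaw 89.54 xyaw -0.5 ydir [-0.    -0.004 -1.   ] F [-0.2 -0.2  0.1] M [ 0.08 -0.09  0.01] gap 0.0596 J [ 0.11  0.78 -0.95  1.96  0.84  0.87  0.26]
```

```bash
python3 - <<'E'
from h import *
go([.4513,.284,.2]); go([.42,.12,.2]);go([.42,-.02,.2],-2.4)
E
python3 -m inch '[[0,-0.3,0,0,50],[0,-0.8,0,0,50],[0,-1.5,0,0,50],[0,-2.2,0,0,50],[0,-2.78,0,0,50],[-0.1,-2.78,-0.5,0,50],[-0.2,-2.78,-1.0,0,50]]'; python3 - <<'E'
from h import *
rep()
E
```

```text
units [-1.000e-03 -2.778e+00 -1.500e-02] turn options [] zyaw 89.5
units [-0.501 -2.767 -2.753] turn options [] zyaw 89.5
units [-0.483 -2.758 -5.086] turn options [np.float64(18.39), np.float64(-17.61)] zyaw 89.5
time: 7.08
tcp_pos: [0.4383, 0.2247, 0.2015]
ee_rot: [-0.706, 0.709, -0.002, 0.002]
contact_force: [0.3, -0.8, -4.2]
finger_gap: 0.0597
t 7.08 tcp [0.4383 0.2247 0.2015] zyaw 89.64 xyaw -0.4 ydir [ 0.001 -0.004 -1.   ] F [ 0.3 -0.8 -4.2] M [ 0.01 -0.2  -0.02] gap 0.0597 J [ 0.46  0.51 -1.25  1.95  0.55  1.09  0.54]
```

```bash
python3 - <<'E'
from h import *
go([.42,-.02,.2],-2.4)
E
```

```text
units [-0.28   0.042 -4.08 ] turn options [np.float64(18.41), np.float64(-17.59)] zyaw 89.6
```

```bash
python3 -m inch '[[-0.1,0,-0.6,2,50],[-0.28,0,-1.2,4,50],[-0.28,0,-1.8,6,50],[-0.28,0,-2.4,8,50],[-0.28,0,-3.0,10,50],[-0.28,0.04,-3.6,12,50],[-0.28,0.04,-4.08,14,50],[-0.28,0.04,-4.08,16,50],[-0.28,0.04,-4.08,18.4,50],[-0.28,0.04,-4.08,18.4,50]]'; python3 - <<'E'
from h import *
rep(); go([.57,-.0214,.2],-2.4); c=cams.camera("wrist"); cv2.imwrite("pics/w3.png",c["image"])
E
```

```text
time: 8.32
tcp_pos: [0.4196, -0.0197, 0.2005]
ee_rot: [-0.489, 0.491, -0.508, 0.511]
contact_force: [-0.4, 0.2, -3.4]
finger_gap: 0.0595
t 8.32 tcp [ 0.4196 -0.0197  0.2005] zyaw -2.28 xyaw -92.3 ydir [ 0.001 -0.005 -1.   ] F [-0.4  0.2 -3.4] M [-0.01 -0.06 -0.02] gap 0.0595 J [ 0.92  0.19 -1.02  2.11  0.21  0.94 -0.25]
units [-0.071  0.011  2.505] turn options [np.float64(36.02), np.float64(0.02), np.float64(-35.98)] zyaw -2.3
```

View pics/w3.png

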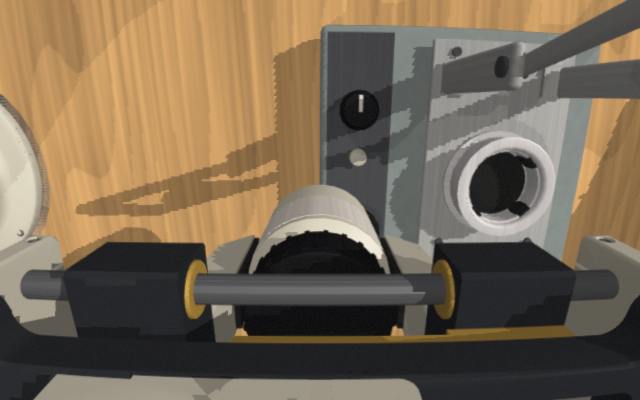

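```bash
python3 - <<'E'
from h import *
c=cams.camera("wrist"); crop(c,"w3c",420,580,110,260,4.5)
# project mouth circles for overlay
im=cv2.imread("pics/w3c.png")
def circ(p,rad):
    for a in np.linspace(0,2*np.pi,90):
        q=(proj(c,np.array(p)+rad*np.array([np.cos(a),np.sin(a),0]))-[420,110])*4.5
        cv2.circle(im,tuple(int(v) for v in q),1,(0,0,255),-1)
circ([.5797,-.0214,.08],.042); circ([.5797,-.0214,.08],.0335)
cv2.imwrite("pics/w3d.png",im)
E
```

```text
(no output)
```

View pics/w3d.png

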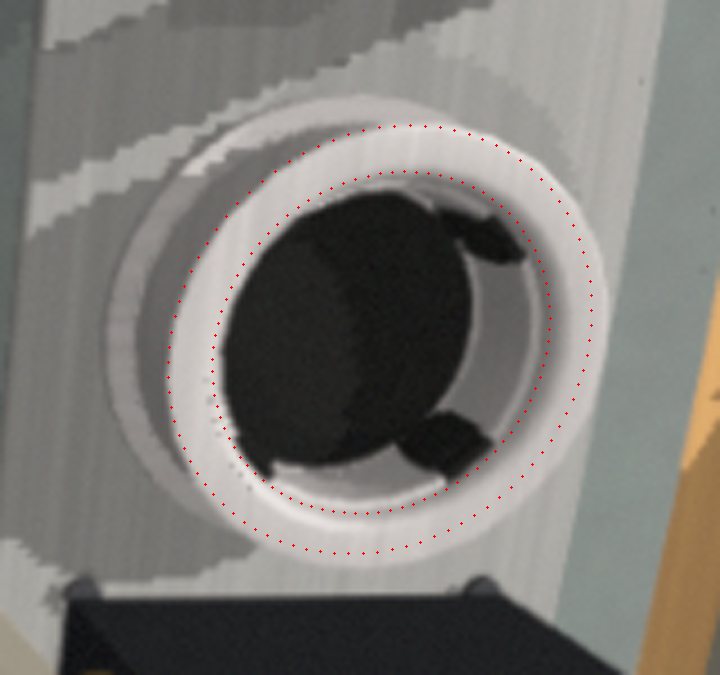

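```bash
python3 - <<'E'
from h import *
from scipy.optimize import least_squares
c=cams.camera("wrist")
a=np.linspace(0,2*np.pi,721)
def ext(p):
    P=np.array([(proj(c,np.array([p[0]+p[2]*np.cos(t),p[1]+p[2]*np.sin(t),.08]))-[420,110])*4.5 for t in a])
    return np.array([P[:,0].min(),P[:,0].max(),P[:,1].min(),P[:,1].max()])
for obs in ([168,608,122,568],[215,552,172,516]):
    s=least_squares(lambda p:ext(p)-obs,[.58,-.021,.04],x_scale=[.01,.01,.01],diff_step=1e-3); print(s.x,s.fun)
t=cams.camera("top"); crop(t,"topH",295,355,130,195,9)
E
```

```text
[ 0.58145375 -0.02235686  0.04377867] [-0.19855623  0.20821449  0.19288685 -0.20898718]
[ 0.58016077 -0.02142414  0.03357479] [-0.77250851  0.80089354  0.75389617 -0.80159554]
```

View pics/topH.png

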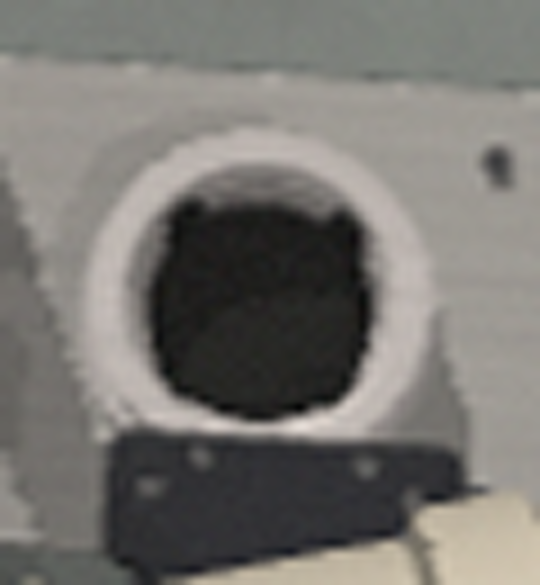

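```bash
python3 - <<'E'
from h import *
c=cams.camera("wrist"); s,t,R=st(); im=c["image"].copy()
im=cv2.resize(im[170:350,190:450],None,fx=3,fy=3,interpolation=cv2.INTER_CUBIC)
def circ(p,rad,col):
    for a in np.linspace(0,2*np.pi,120):
        q=(proj(c,np.array(p)+rad*np.array([np.cos(a),np.sin(a),0]))-[190,170])*3
        cv2.circle(im,tuple(int(v) for v in q),1,col,-1)
circ(t+[0,0,.0547],.027,(0,0,255)); circ(t+[0,0,.0547-.02],.027,(0,255,255)); circ(t+[0,0,.0297],.030,(0,255,0)); circ(t+[0,0,-.0293],.030,(255,0,0))
cv2.imwrite("pics/w3e.png",im)
E
```

```text
(no output)
```

View pics/w3e.png

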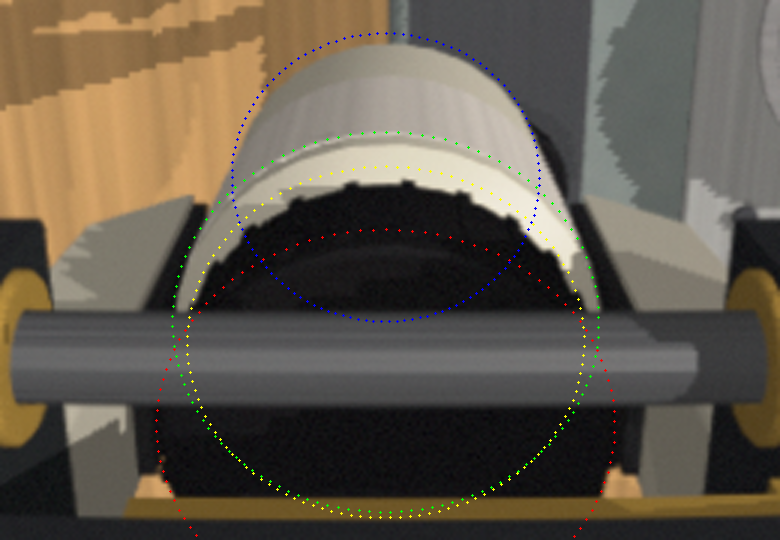

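```bash
python3 - <<'E'
from h import *
go([.581,-.021,.15],-2.4)
E
```

```text
units [-0.087  0.838  2.683] turn options [np.float64(36.04), np.float64(0.04), np.float64(-35.96)] zyaw -2.2
```

```bash
python3 -m inch '[[-0.02,0,0.5,0,50],[-0.04,0,1.1,0,50],[-0.06,0,1.7,0,50],[-0.08,0,2.3,0,50],[-0.09,0.1,2.68,0,50],[-0.09,0.4,2.68,0,50],[-0.09,0.7,2.68,0,50],[-0.09,0.82,2.68,0,50],[-0.09,0.82,2.68,0,50]]'; python3 - <<'E'
from h import *
rep(); go([.581,-.021,.12],-2.4); 
c=cams.camera("scene"); crop(c,"s4",250,420,120,320,3)
c=cams.camera("top"); crop(c,"t4",250,400,80,250,3.5)
E
```

```text
time: 9.7
tcp_pos: [0.5797, -0.021, 0.1503]
ee_rot: [-0.489, 0.492, -0.509, 0.51]
contact_force: [1.4, 0.0, -4.0]
finger_gap: 0.0596
t 9.7 tcp [ 0.5797 -0.021   0.1503] zyaw -2.19 xyaw -92.2 ydir [-0.001 -0.005 -1.   ] F [ 1.4  0.  -4. ] M [-0.   -0.12 -0.02] gap 0.0596 J [ 0.62  0.58 -0.85  1.79  0.51  1.01 -0.47]
units [-0.003  0.506  0.022] turn options [np.float64(36.04), np.float64(0.04), np.float64(-35.96)] zyaw -2.2
```

View pics/s4.png

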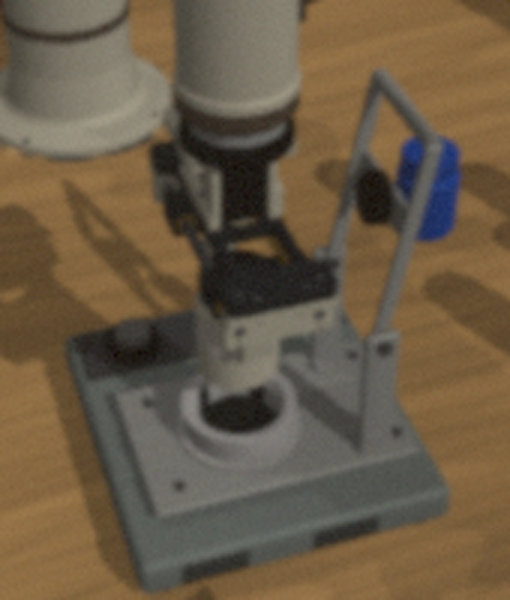

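View pics/t4.png

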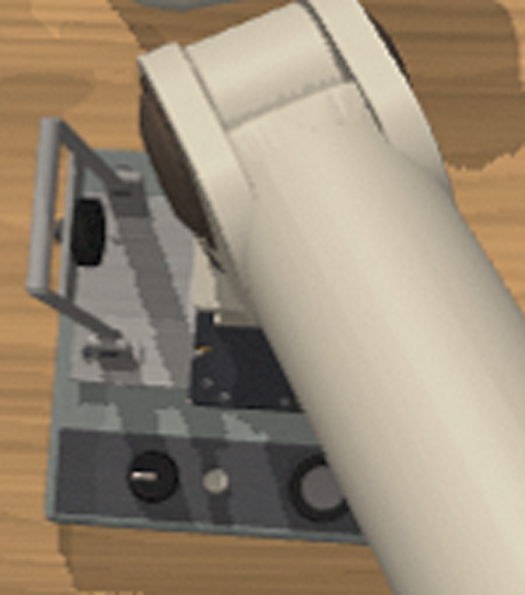

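```bash
python3 - <<'E'
from h import *
c=cams.camera("scene"); s,t,R=st()
im=cv2.resize(c["image"][220:300,290:370],None,fx=7,fy=7,interpolation=cv2.INTER_CUBIC)
def circ(p,rad,col):
    for a in np.linspace(0,2*np.pi,120):
        q=(proj(c,np.array(p)+rad*np.array([np.cos(a),np.sin(a),0]))-[290,220])*7
        cv2.circle(im,tuple(int(v) for v in q),1,col,-1)
circ([.581,-.022,.08],.0435,(0,0,255)); circ([.581,-.022,.08],.0335,(0,0,255)); circ(t+[0,0,-.0293],.030,(255,0,0));
for sx in (-.0095,.0095): circ(t+[.030,sx,0],.001,(0,255,0)); circ(t+[.049,sx,0],.001,(0,255,0))
cv2.imwrite("pics/s4b.png",im)
E
```

```text
(no output)
```

View pics/s4b.png

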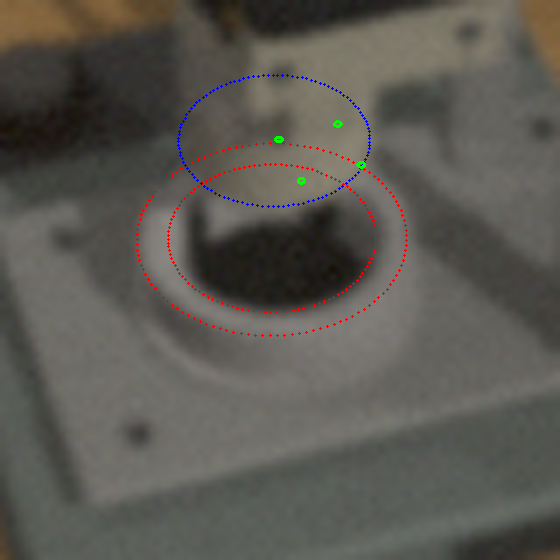

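```bash
python3 -m inch '[[0,0.2,0.02,0,50],[0,0.4,0.02,0,50],[0,0.55,0.02,0,50],[0,0.6,0.02,0,50],[0,0.6,0.02,0,50]]'; python3 - <<'E'
from h import *
rep()
c=cams.camera("scene"); crop(c,"s5",280,380,200,300,6)
c=cams.camera("wrist"); cv2.imwrite("pics/w5.png",c["image"])
E
```

```text
time: 10.48
tcp_pos: [0.5823, -0.0209, 0.1155]
ee_rot: [-0.49, 0.491, -0.508, 0.511]
contact_force: [0.0, -0.5, -4.2]
finger_gap: 0.0595
t 10.47 tcp [ 0.5823 -0.0209  0.1155] zyaw -2.2 xyaw -92.2 ydir [ 0.001 -0.004 -1.   ] F [ 0.  -0.5 -4.2] M [ 0.01 -0.1   0.01] gap 0.0595 J [ 0.59  0.62 -0.81  1.81  0.55  0.95 -0.5 ]
```

View pics/s5.png

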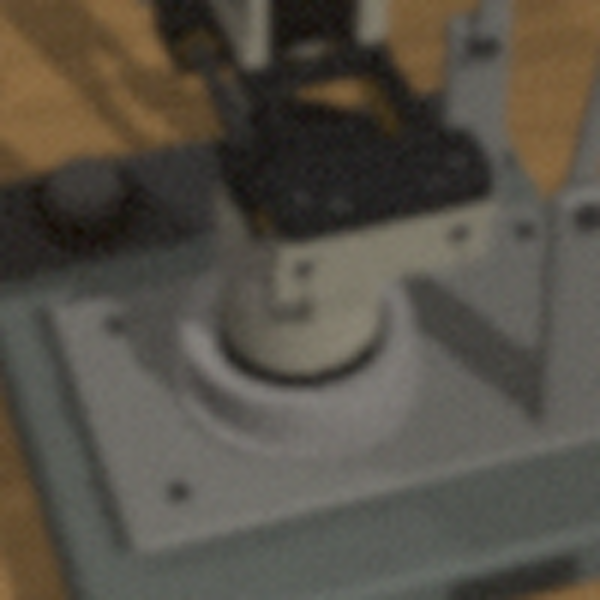

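View pics/w5.png

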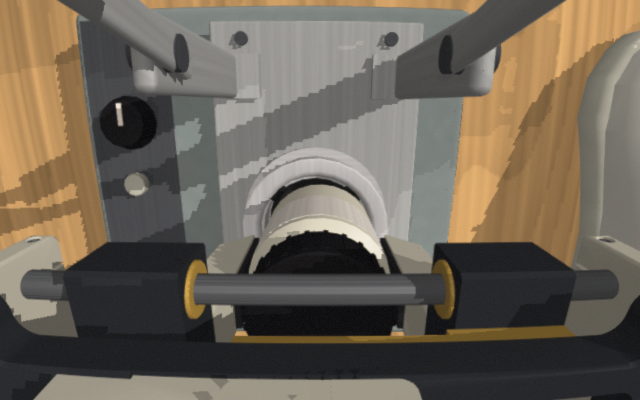

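```bash
python3 -m inch '[[0,0.04,-0.01,0,50],[0,0.08,-0.01,0,50],[0,0.11,-0.01,0,50],[0,0.11,-0.01,0,50]]'; python3 - <<'E'
from h import *
rep()
E
```

```text
time: 11.08
tcp_pos: [0.582, -0.0209, 0.1093]
ee_rot: [-0.49, 0.491, -0.508, 0.511]
contact_force: [-0.7, 0.7, -4.5]
finger_gap: 0.0592
t 11.07 tcp [ 0.582  -0.0209  0.1093] zyaw -2.2 xyaw -92.2 ydir [ 0.002 -0.004 -1.   ] F [-0.7  0.7 -4.5] M [ 0.03 -0.12  0.03] gap 0.0592 J [ 0.59  0.63 -0.81  1.81  0.56  0.94 -0.5 ]
```

```bash
python3 -m inch '[[0,0.015,0,2,50],[0,0.03,0,4,50],[0,0.04,0,2,50],[0,0.055,0,0,50],[0,0.07,0,-2,50],[0,0.085,0,-4,50]]'; python3 - <<'E'
from h import *
rep()
E
```

```text
time: 11.82
tcp_pos: [0.5815, -0.0214, 0.1042]
ee_rot: [-0.571, 0.574, -0.414, 0.416]
contact_force: [-2.3, 0.1, -2.8]
finger_gap: 0.0597
t 11.82 tcp [ 0.5815 -0.0214  0.1042] zyaw 18.1 xyaw -71.9 ydir [ 0.001 -0.005 -1.   ] F [-2.3  0.1 -2.8] M [-0.15  0.34 -0.04] gap 0.0597 J [ 0.64  0.67 -0.88  1.81  0.63  0.96 -0.2 ]
```

```bash
python3 -m inch '[[0,0.0,0,1.5,50],[0,0.017,0,3.5,50],[0,0.034,0,5.5,50],[0,0.051,0,7.5,50],[0,0.055,0,8,50],[0,0.067,0,6,50],[0,0.083,0,4,50],[0,0.1,0,2,50]]'; python3 - <<'E'
from h import *
rep()
E
```

```text
time: 12.82
tcp_pos: [0.5803, -0.0213, 0.0988]
ee_rot: [-0.533, 0.537, -0.461, 0.463]
contact_force: [-6.0, 0.2, 6.1]
finger_gap: 0.0592
t 12.82 tcp [ 0.5803 -0.0213  0.0988] zyaw 8.38 xyaw -81.6 ydir [-0.001 -0.006 -1.   ] F [-6.   0.2  6.1] M [-0.01  1.41 -0.39] gap 0.0592 J [ 0.61  0.66 -0.84  1.82  0.61  0.94 -0.35]
```

```bash
python3 -m inch '[[0,0.0,-0.025,-2,50],[0,0.01,-0.025,-2.5,50],[0,0.02,-0.025,-0.5,50],[0,0.035,-0.025,1.5,50],[0,0.05,-0.025,3.5,50],[0,0.065,-0.025,5.5,50],[0,0.065,-0.025,6,50],[0,0.075,-0.025,4,50],[0,0.09,-0.025,2,50]]'; python3 - <<'E'
from h import *
rep(); c=cams.camera("wrist"); cv2.imwrite("pics/w6.png",c["image"])
c=cams.camera("scene"); crop(c,"s6",280,380,200,300,6)
E
```

```text
time: 13.95
tcp_pos: [0.58, -0.0212, 0.095]
ee_rot: [-0.492, 0.495, -0.505, 0.509]
contact_force: [-1.9, 1.0, 8.8]
finger_gap: 0.0596
t 13.95 tcp [ 0.58   -0.0212  0.095 ] zyaw -1.56 xyaw -91.6 ydir [ 0.001 -0.006 -1.   ] F [-1.9  1.   8.8] M [ 0.17  0.48 -0.89] gap 0.0596 J [ 0.58  0.65 -0.8   1.82  0.58  0.92 -0.51]
```

View pics/w6.png

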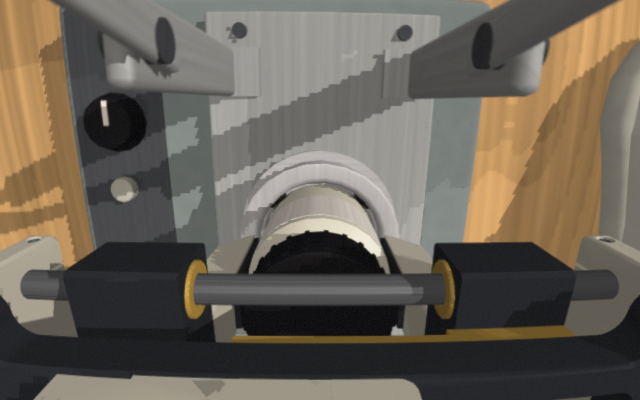

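View pics/s6.png

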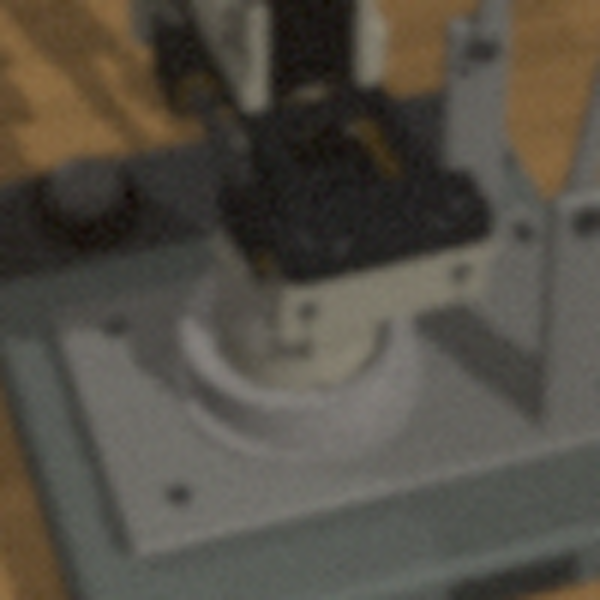

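```bash
python3 -m inch '[[0,0.01,-0.01,2,50],[0,0.025,-0.01,4,50],[0,0.025,-0.01,4.3,50],[0,0.038,-0.01,2,50],[0,0.053,-0.01,0,50],[0,0.068,-0.01,-2,50],[0,0.075,-0.01,-4,50],[0,0.075,-0.01,-4.3,50],[0,0.085,-0.01,-2,50]]'; python3 - <<'E'
from h import *
rep()
E
```

```text
time: 15.18
tcp_pos: [0.5798, -0.021, 0.0896]
ee_rot: [-0.537, 0.539, -0.457, 0.46]
contact_force: [1.2, -1.4, -0.4]
finger_gap: 0.0592
t 15.18 tcp [ 0.5798 -0.021   0.0896] zyaw 9.14 xyaw -80.9 ydir [ 0.002 -0.006 -1.   ] F [ 1.2 -1.4 -0.4] M [-0.21 -0.21  1.08] gap 0.0592 J [ 0.61  0.67 -0.83  1.83  0.62  0.93 -0.35]
```

```bash
python3 -m inch '[[0,0.01,0,2,50],[0,0.02,0,4,50],[0,0.03,0,6,50],[0,0.03,0,6.3,50],[0,0.04,0,4,50],[0,0.05,0,2,50]]'; python3 - <<'E'
from h import *
rep()
E
```

```text
time: 15.92
tcp_pos: [0.5799, -0.0185, 0.0877]
ee_rot: [-0.497, 0.497, -0.502, 0.505]
contact_force: [-3.0, 1.6, 7.8]
finger_gap: 0.0595
t 15.93 tcp [ 0.5799 -0.0185  0.0877] zyaw -0.73 xyaw -90.7 ydir [ 0.002 -0.003 -1.   ] F [-3.   1.6  7.8] M [ 0.22  0.61 -1.06] gap 0.0595 J [ 0.58  0.66 -0.79  1.83  0.59  0.91 -0.51]
```

```bash
python3 -m inch '[[0,0.01,0,-2,50],[0,0.02,0,-4,50],[0,0.02,0,-4.3,50],[0,0.03,0,-2,50],[0,0.04,0,0,50],[0,0.04,0,2,50]]'; python3 - <<'E'
from h import *
rep(); c=cams.camera("wrist"); cv2.imwrite("pics/w7.png",c["image"])
c=cams.camera("scene"); crop(c,"s7",280,380,200,300,6)
E
```

```text
time: 16.68
tcp_pos: [0.5807, -0.0178, 0.0869]
ee_rot: [-0.45, 0.45, -0.543, 0.548]
contact_force: [-1.4, 0.0, 10.1]
finger_gap: 0.0596
t 16.68 tcp [ 0.5807 -0.0178  0.0869] zyaw -10.95 xyaw -100.9 ydir [ 0.004 -0.005 -1.   ] F [-1.4  0.  10.1] M [-0.15  0.65  1.2 ] gap 0.0596 J [ 0.55  0.64 -0.75  1.83  0.56  0.89 -0.66]
```

View pics/w7.png

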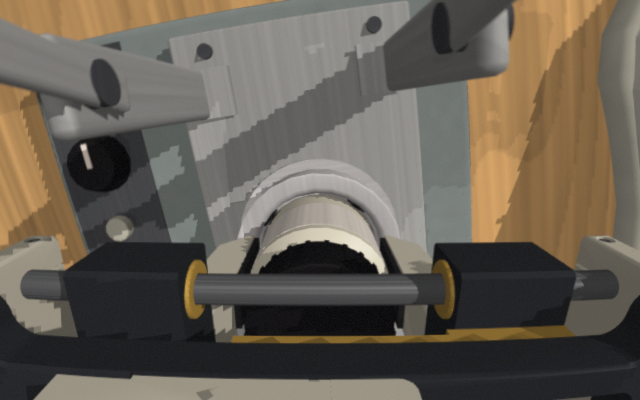

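View pics/s7.png

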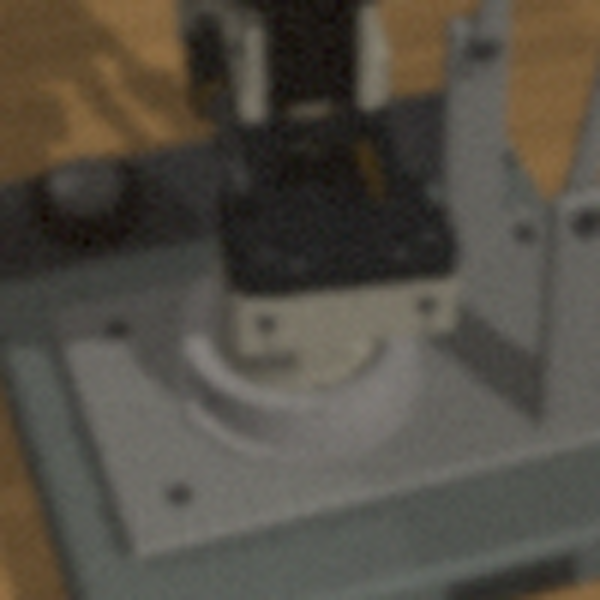

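```bash
python3 -m inch '[[0.01,0.005,0,2,50],[0.02,0.01,0,2.3,50],[0.03,0.02,0,0,50],[0.04,0.03,0,-2,50],[0.04,0.04,0,-4,50],[0.04,0.04,0,-6,50]]'; python3 - <<'E'
from h import *
rep()
E
```

```text
time: 17.52
tcp_pos: [0.58, -0.0211, 0.085]
ee_rot: [-0.575, 0.576, -0.409, 0.413]
contact_force: [-2.2, -0.5, 5.6]
finger_gap: 0.0601
t 17.52 tcp [ 0.58   -0.0211  0.085 ] zyaw 18.95 xyaw -71.1 ydir [ 0.003 -0.005 -1.   ] F [-2.2 -0.5  5.6] M [-0.17  0.49 -1.08] gap 0.0601 J [ 0.63  0.69 -0.87  1.83  0.66  0.93 -0.21]
```

```bash
python3 -m inch '[[0,0,0,0,91.8],[0,0,0,0,91.8],[0,0,0,0,91.8],[0,0,0,0,91.8],[0,-0.3,0,1,91.8],[0,-0.8,0,3,91.8],[0,-1.3,0,4,91.8],[0,-1.7,0,4,91.8],[0,-1.7,0,4,91.8]]'; python3 - <<'E'
from h import *
rep(); c=cams.camera("wrist"); cv2.imwrite("pics/w8.png",c["image"])
c=cams.camera("scene"); crop(c,"s8",280,380,200,300,6)
E
```

```text
time: 18.65
tcp_pos: [0.5812, -0.0203, 0.189]
ee_rot: [-0.496, 0.495, -0.502, 0.508]
contact_force: [-0.3, 0.3, 0.8]
finger_gap: 0.0918
t 18.65 tcp [ 0.5812 -0.0203  0.189 ] zyaw -1.05 xyaw -91.1 ydir [ 0.007 -0.005 -1.   ] F [-0.3  0.3  0.8] M [ 0.04 -0.1  -0.02] gap 0.0918 J [ 0.65  0.53 -0.89  1.76  0.48  1.07 -0.42]
```

View pics/w8.png

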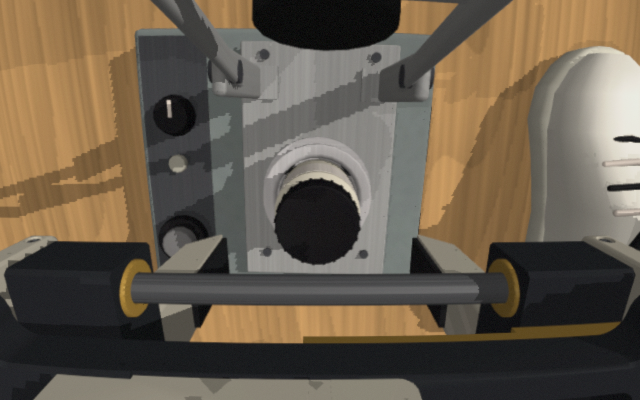

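View pics/s8.png

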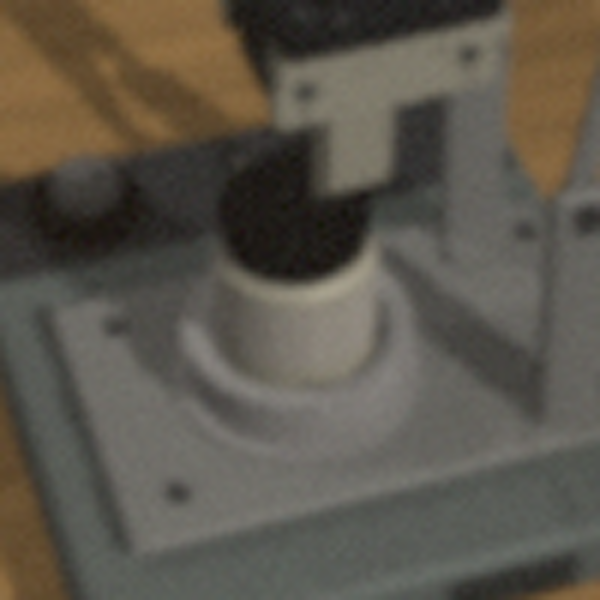

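```bash
python3 -m inch '[[0,0.2,0,0,0],[0,0.4,0,0,0],[0,0.55,0,0,0],[0,0.6,0,0,0],[0,0.6,0,0,0],[0,0.6,0,0,0],[0,0.6,0,0,0],[0,0.6,0,0,0]]'; python3 - <<'E'
from h import *
rep()
E
```

```text
time: 19.75
tcp_pos: [0.5797, -0.021, 0.1509]
ee_rot: [-0.495, 0.496, -0.502, 0.507]
contact_force: [1.1, -0.4, -0.3]
finger_gap: 0.0161
t 19.75 tcp [ 0.5797 -0.021   0.1509] zyaw -1.06 xyaw -91.1 ydir [ 0.003 -0.005 -1.   ] F [ 1.1 -0.4 -0.3] M [-0.02 -0.1   0.07] gap 0.0161 J [ 0.63  0.58 -0.86  1.79  0.52  1.01 -0.45]
```

```bash
python3 -m inch '[[0,0.02,0,0,0],[0,0.04,0,0,0],[0,0.05,0,0,0],[0,0.05,0,0,0]]'; python3 -m inch '[[0,0.02,0,0,0],[0,0.04,0,0,0],[0,0.04,0,0,0]]'
```

```text
time: 20.25
tcp_pos: [0.5796, -0.021, 0.1477]
ee_rot: [-0.495, 0.496, -0.503, 0.507]
contact_force: [-0.1, -0.6, 0.9]
finger_gap: 0.0001
time: 20.62
tcp_pos: [0.5796, -0.021, 0.1452]
ee_rot: [-0.495, 0.496, -0.503, 0.507]
contact_force: [-0.4, -1.0, -0.2]
finger_gap: 0.0007
```

```bash
python3 -m inch '[[0,0.015,0,0,0],[0,0.025,0,0,0],[0,0.025,0,0,0]]'; python3 -m inch '[[0,0.01,0,0,0],[0,0.02,0,0,0],[0,0.02,0,0,0]]'
```

```text
time: 21.0
tcp_pos: [0.5796, -0.0211, 0.1438]
ee_rot: [-0.495, 0.496, -0.503, 0.507]
contact_force: [0.3, -0.4, 1.8]
finger_gap: 0.0005
time: 21.38
tcp_pos: [0.5796, -0.021, 0.1432]
ee_rot: [-0.495, 0.496, -0.502, 0.507]
contact_force: [-2.4, -0.3, 6.9]
finger_gap: -0.0
```

The probe touches the cap at z ≈ 0.144, exactly the home height. Next I'll lift and move to the bail bar.

```bash
python3 -m inch '[[0,-0.4,0,0,40],[0,-1.2,0,0,40],[0,-2.1,0,0,40],[0,-2.9,0,-2,40],[0,-3.5,0,-4,40],[0,-3.5,0,-6,40],[0,-3.5,0,-8,40],[0,-3.5,0,-10,40],[0,-3.5,0,-12,40],[0,-3.5,0,-14,40],[0,-3.5,0,-16,40],[0,-3.5,0,-17.7,40]]'; python3 - <<'E'
from h import *
rep(); go([.585,.05,.355],87.6)
E
```

```text
time: 22.88
tcp_pos: [0.579, -0.02, 0.3528]
ee_rot: [-0.705, 0.709, -0.013, 0.015]
contact_force: [0.2, -0.4, -0.6]
finger_gap: 0.04
t 22.88 tcp [ 0.579  -0.02    0.3528] zyaw 87.73 xyaw -2.3 ydir [ 0.003 -0.006 -1.   ] F [ 0.2 -0.4 -0.6] M [ 0.12 -0.11  0.06] gap 0.04 J [ 0.89  0.56 -1.33  1.56  0.55  1.46  1.07]
units [ 0.054 -0.043  1.169] turn options [np.float64(36.03), np.float64(0.03), np.float64(-35.97)] zyaw 87.7
```

```bash
python3 - <<'E'
from h import *
c=cams.camera("wrist"); cv2.imwrite("pics/w9.png",c["image"]); print(np.round(c["T"],3).tolist())
h=np.array([.5805,-.0215,.056]); th=np.radians(-2.4)
x=np.array([np.cos(th),np.sin(th),0]); y=np.array([-np.sin(th),np.cos(th),0])
for a in (1.7,1.75,1.8):
    p=h+y*(.09-.16*np.cos(a))+np.array([0,0,.1+.16*np.sin(a)]); print(a,p,[np.round(proj(c,p+x*k)) for k in (-.043,0,.043)])
E
```

```text
[[0.039, 0.961, 0.273, 0.506], [0.999, -0.035, -0.017, -0.017], [-0.006, 0.274, -0.962, 0.512], [0.0, 0.0, 0.0, 1.0]]
1.7 [0.58513208 0.08901809 0.31466637] [array([506., 161.]), array([496., 230.]), array([486., 291.])]
1.75 [0.58546308 0.09691541 0.31343775] [array([518., 161.]), array([507., 229.]), array([497., 290.])]
1.8 [0.58579109 0.1047415  0.31181562] [array([529., 161.]), array([518., 228.]), array([507., 288.])]
```

View pics/w9.png

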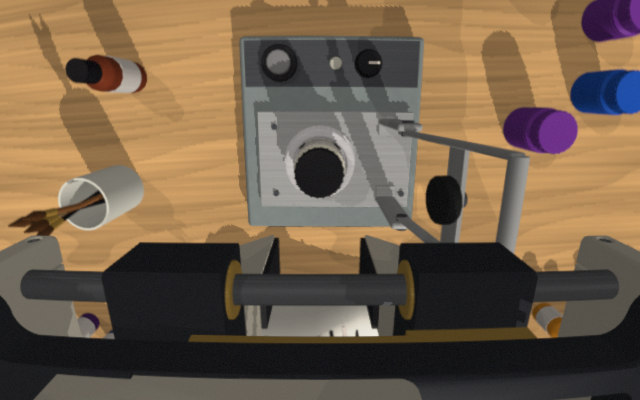

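The bar appears at x≈511 px around row 229, so the bail angle is about 1.765 and the bar mid is about (0.5855, 0.099, 0.313).

```bash
python3 - <<'E'
from h import *
go([.5855,.099,.352],87.6)
E
```

```text
units [0.039 0.    1.988] turn options [np.float64(36.09), np.float64(0.09), np.float64(-35.91)] zyaw 88.0
```

```bash
python3 -m inch '[[0.04,0,0.5,0,40],[0.04,0,1.1,0,40],[0.04,0,1.7,0,40],[0.04,0,1.99,0,40],[0.04,0,1.99,0,40],[0.04,0,1.99,0,40]]'; python3 - <<'E'
from h import *
rep(); go([.5855,.099,.294],87.6); c=cams.camera("wrist"); cv2.imwrite("pics/w10.png",c["image"]); 
c=cams.camera("top"); crop(c,"t10",230,400,80,250,3.5)
c=cams.camera("scene"); crop(c,"s10",280,430,80,250,3.5)
E
```

```text
time: 23.68
tcp_pos: [0.5858, 0.0979, 0.3518]
ee_rot: [-0.705, 0.709, -0.012, 0.014]
contact_force: [0.0, 0.5, 0.3]
finger_gap: 0.0401
t 23.68 tcp [0.5858 0.0979 0.3518] zyaw 87.9 xyaw -2.1 ydir [ 0.002 -0.006 -1.   ] F [0.  0.5 0.3] M [ 0.14 -0.17  0.01] gap 0.0401 J [ 0.65  0.57 -1.29  1.52  0.55  1.46  0.88]
units [-0.009  0.962  0.024] turn options [np.float64(36.06), np.float64(0.06), np.float64(-35.94)] zyaw 87.9
```

View pics/w10.png

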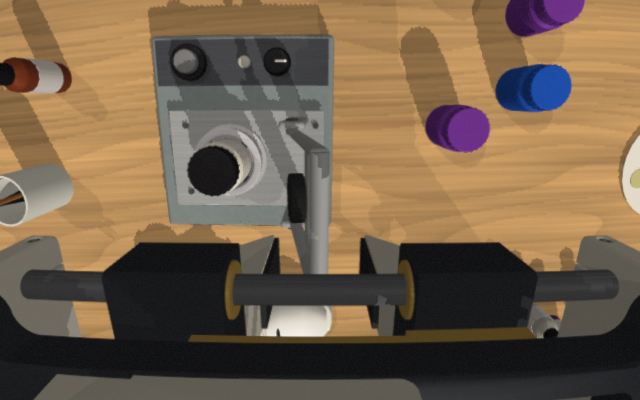

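View pics/s10.png

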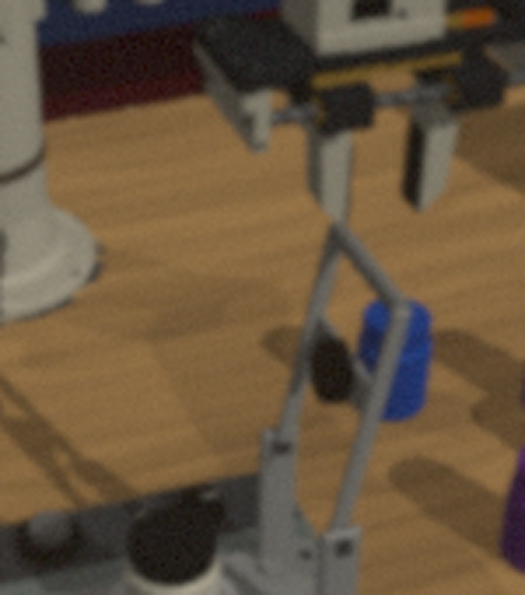

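The bar (x≈316) lies between the fingers (270 to 370). I'll descend and pinch it.

```bash
python3 -m inch '[[0,0.3,0,0,40],[0,0.6,0,0,40],[0,0.9,0,0,40],[0,0.96,0,0,40],[0,0.96,0,0,40],[0,0.96,0,0,5],[0,0.96,0,0,5],[0,0.96,0,0,5],[0,0.96,0,0,5]]'; python3 - <<'E'
from h import *
rep()
E
```

```text
time: 24.95
tcp_pos: [0.5861, 0.0973, 0.2944]
ee_rot: [-0.705, 0.709, -0.012, 0.014]
contact_force: [0.0, 0.3, 0.8]
finger_gap: 0.0108
t 24.95 tcp [0.5861 0.0973 0.2944] zyaw 87.87 xyaw -2.1 ydir [ 0.003 -0.006 -1.   ] F [0.  0.3 0.8] M [ 0.11 -0.23 -0.06] gap 0.0108 J [ 0.64  0.61 -1.25  1.6   0.6   1.37  0.84]
```

```bash
python3 - <<'E'
import numpy as np
t0=1.752
for t in np.arange(1.65,.3,-.1): print(round(t,2),"y",round(-.16*(np.sin(t)-np.sin(t0))/.06,2),"z",round(-.16*(np.cos(t)-np.cos(t0))/.06,2))
E
```

```text
1.65 y -0.04 z -0.27
1.55 y -0.04 z -0.54
1.45 y -0.02 z -0.8
1.35 y 0.02 z -1.06
1.25 y 0.09 z -1.32
1.15 y 0.19 z -1.57
1.05 y 0.31 z -1.81
0.95 y 0.45 z -2.03
0.85 y 0.62 z -2.24
0.75 y 0.81 z -2.43
0.65 y 1.01 z -2.6
0.55 y 1.23 z -2.75
0.45 y 1.46 z -2.88
0.35 y 1.71 z -2.99
```

```bash
python3 -m inch '[[0,-0.04,-0.27,0,5],[0,-0.04,-0.54,0,5],[0,-0.02,-0.8,0,5],[0,0.02,-1.06,0,5],[0,0.09,-1.32,0,5],[0,0.19,-1.57,0,5],[0,0.31,-1.81,0,5],[0,0.45,-2.03,0,5],[0,0.62,-2.24,0,5],[0,0.62,-2.24,0,5]]'; python3 - <<'E'
from h import *
rep(); s,t,R=st(); print("theta",np.arctan2(t[2]+.019-.156,.0684-t[1]))
c=cams.camera("scene"); crop(c,"s11",260,430,120,300,3.3)
E
```

```text
time: 26.2
tcp_pos: [0.5801, -0.0405, 0.256]
ee_rot: [-0.704, 0.71, -0.014, 0.014]
contact_force: [-2.2, -0.5, -1.5]
finger_gap: 0.0108
t 26.2 tcp [ 0.5801 -0.0405  0.256 ] zyaw 87.7 xyaw -2.3 ydir [-0.001 -0.008 -1.   ] F [-2.2 -0.5 -1.5] M [0.14 0.6  0.04] gap 0.0108 J [ 0.89  0.64 -1.26  1.68  0.63  1.3   1.04]
theta 0.8296362088607321
```

View pics/s11.png

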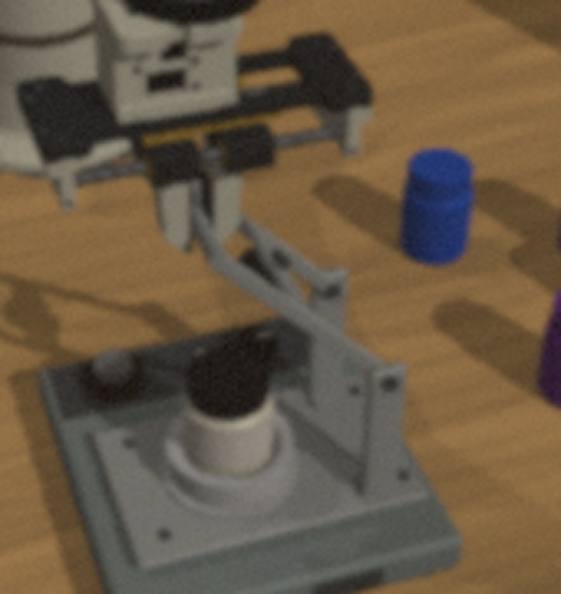

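The bail is following the gripper and is now at about 0.83 rad.

```bash
python3 - <<'E'
import numpy as np
t0=.83
for t in [.7,.6,.5,.4,.3,.2,.1,.03,0,-.03]: print(round(t,2),"y",round(-.16*(np.sin(t)-np.sin(t0))/.06,2),"z",round(-.16*(np.cos(t)-np.cos(t0))/.06,2))
E
```

```text
0.7 y 0.25 z -0.24
0.6 y 0.46 z -0.4
0.5 y 0.69 z -0.54
0.4 y 0.93 z -0.66
0.3 y 1.18 z -0.75
0.2 y 1.44 z -0.81
0.1 y 1.7 z -0.85
0.03 y 1.89 z -0.87
0 y 1.97 z -0.87
-0.03 y 2.05 z -0.87
```

```bash
python3 -m inch '[[0,0.25,-0.24,0,5],[0,0.46,-0.4,0,5],[0,0.69,-0.54,0,5],[0,0.93,-0.66,0,5],[0,1.18,-0.75,0,5],[0,1.44,-0.81,0,5],[0,1.7,-0.85,0,5],[0,1.85,-0.87,0,5],[0,1.93,-0.87,0,5],[0,1.93,-0.87,0,5]]'; python3 - <<'E'
from h import *
rep(); s,t,R=st(); print("theta",np.arctan2(t[2]+.019-.156,.0684-t[1]))
E
```

```text
time: 27.5
tcp_pos: [0.578, -0.0915, 0.1409]
ee_rot: [-0.705, 0.709, -0.014, 0.013]
contact_force: [-4.5, 4.3, 2.1]
finger_gap: 0.0111
t 27.5 tcp [ 0.578  -0.0915  0.1409] zyaw 87.83 xyaw -2.2 ydir [-0.    -0.006 -1.   ] F [-4.5  4.3  2.1] M [ 1.16  0.76 -0.08] gap 0.0111 J [ 0.9   0.76 -1.14  1.78  0.77  1.13  1.03]
theta 0.02456226925222406
```

```bash
python3 -m inch '[[0,0.04,0,0,5],[0,0.07,0,0,5],[0,0.07,0,0,5]]'; python3 -c "
from h import *
rep()"; python3 -m inch '[[0,0.03,0,0,5],[0,0.05,0,0,5],[0,0.05,0,0,5]]';python3 -c "
from h import *
rep()"
```

```text
time: 27.88
tcp_pos: [0.5781, -0.0915, 0.1387]
ee_rot: [-0.704, 0.71, -0.013, 0.013]
contact_force: [-9.4, 0.3, 18.0]
finger_gap: 0.0108
t 27.88 tcp [ 0.5781 -0.0915  0.1387] zyaw 87.85 xyaw -2.2 ydir [-0.    -0.008 -1.   ] F [-9.4  0.3 18. ] M [ 0.38  2.13 -0.05] gap 0.0108 J [ 0.9   0.76 -1.14  1.78  0.78  1.13  1.03]
time: 28.25
tcp_pos: [0.5781, -0.0915, 0.1381]
ee_rot: [-0.703, 0.711, -0.013, 0.013]
contact_force: [-12.4, 0.6, 23.6]
finger_gap: 0.0108
t 28.25 tcp [ 0.5781 -0.0915  0.1381] zyaw 87.87 xyaw -2.1 ydir [-0.    -0.011 -1.   ] F [-12.4   0.6  23.6] M [ 0.36  2.44 -0.04] gap 0.0108 J [ 0.9   0.76 -1.14  1.78  0.78  1.13  1.03]
```

```bash
python3 -m inch '[[0,-0.02,0,0,40],[0,-0.02,0,0,40],[0,-0.02,0,0,40],[0,-0.3,0,0,40],[0,-0.9,0,0,40],[0,-1.6,0,0,40],[0,-1.6,0,0,40]]'; python3 - <<'E'
from h import *
rep()
c=cams.camera("scene"); crop(c,"s12",260,430,150,320,4)
c=cams.camera("wrist"); cv2.imwrite("pics/w12.png",c["image"]); 
E
```

```text
time: 29.12
tcp_pos: [0.5806, -0.0897, 0.2385]
ee_rot: [-0.703, 0.711, -0.011, 0.015]
contact_force: [0.1, 0.7, 0.2]
finger_gap: 0.0401
t 29.12 tcp [ 0.5806 -0.0897  0.2385] zyaw 87.89 xyaw -2.1 ydir [ 0.006 -0.011 -1.   ] F [0.1 0.7 0.2] M [ 0.12 -0.13 -0.05] gap 0.0401 J [ 0.96  0.66 -1.24  1.69  0.66  1.27  1.1 ]
```

View pics/s12.png

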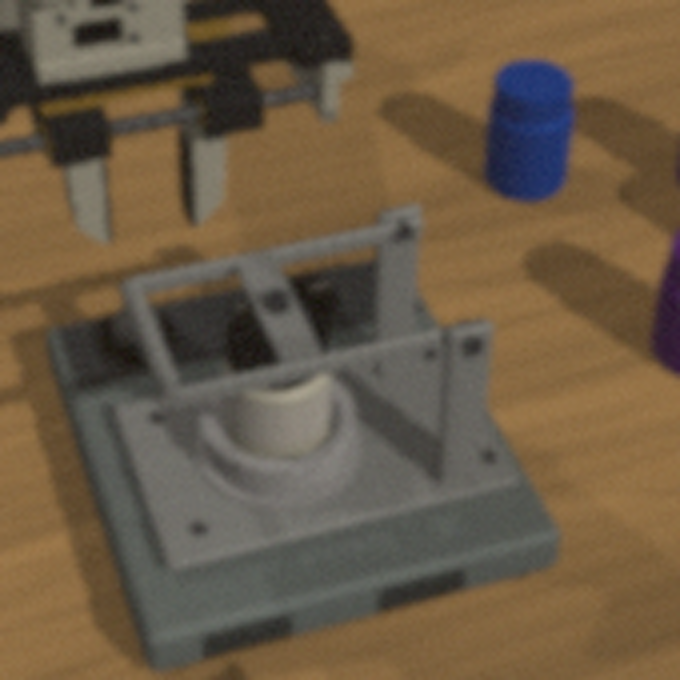

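View pics/w12.png

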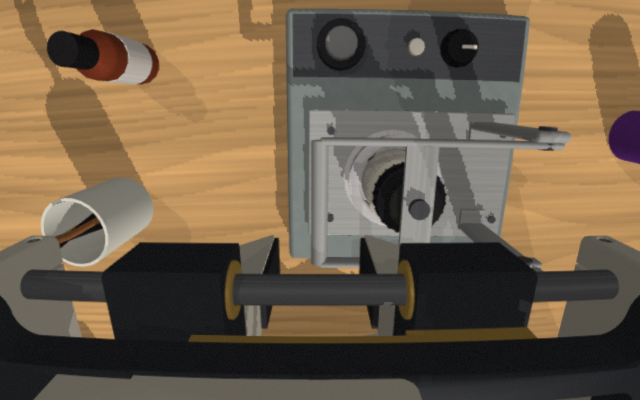

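```bash
python3 -m inch '[[0,0.3,-0.03,0,0],[0,0.7,-0.03,0,0],[0,1.0,-0.03,0,0],[0,1.05,-0.03,0,0],[0,1.05,-0.03,0,0],[0,1.05,-0.03,0,0],[0,1.05,-0.03,0,0]]';  python3 -m inch '[[0,0.04,0,0,0],[0,0.09,0,0,0],[0,0.12,0,0,0],[0,0.12,0,0,0]]'
```

```text
time: 30.1
tcp_pos: [0.5789, -0.0932, 0.1726]
ee_rot: [-0.703, 0.711, -0.012, 0.014]
contact_force: [0.6, -0.9, 0.5]
finger_gap: 0.0003
time: 30.6
tcp_pos: [0.5788, -0.0932, 0.1652]
ee_rot: [-0.703, 0.711, -0.013, 0.014]
contact_force: [0.5, -0.1, 0.1]
finger_gap: 0.0006
```

```bash
python3 -m inch '[[0,0.03,0,0,0],[0,0.05,0,0,0],[0,0.05,0,0,0]]';  python3 -m inch '[[0,0.02,0,0,0],[0,0.03,0,0,0],[0,0.03,0,0,0]]'
```

```text
time: 30.98
tcp_pos: [0.5787, -0.0933, 0.1621]
ee_rot: [-0.703, 0.711, -0.013, 0.014]
contact_force: [0.2, -0.3, -0.4]
finger_gap: 0.0007
time: 31.35
tcp_pos: [0.5789, -0.0933, 0.1611]
ee_rot: [-0.703, 0.711, -0.012, 0.014]
contact_force: [-2.5, -0.5, 6.3]
finger_gap: 0.0004
```

```bash
python3 - <<'E'
from h import *
c=cams.camera("top"); print(onz(c,441,220,.125), onz(c,441,220,.0)); go([.4532,-.0683,.2],87.6); go([.4532,-.0683,.085],87.6)
E
```

```text
[ 0.4524284  -0.28268188  0.125     ] [ 0.45904221 -0.31508594  0.        ]
units [-2.107 -0.658  0.33 ] turn options [np.float64(36.05), np.float64(0.05), np.float64(-35.95)] zyaw 87.9
units [-2.111  1.258  0.354] turn options [np.float64(36.05), np.float64(0.05), np.float64(-35.95)] zyaw 87.9
```

```bash
python3 -m inch '[[0,-0.4,0,0,0],[0,-0.75,0,0,0],[-0.5,-0.7,0.1,0,0],[-1.1,-0.66,0.2,0,0],[-1.7,-0.66,0.3,0,0],[-2.11,-0.4,0.34,0,0],[-2.11,0.2,0.34,0,0],[-2.11,0.8,0.35,0,0],[-2.11,1.25,0.35,0,0],[-2.11,1.25,0.35,0,0],[-2.11,1.25,0.35,0,0]]'; python3 - <<'E'
from h import *
rep();go([.4532,-.0683,.058],87.6)
c=cams.camera("wrist"); cv2.imwrite("pics/w13.png",c["image"]); 
c=cams.camera("scene"); crop(c,"s13",230,430,120,300,3.5)
E
```

```text
time: 32.78
tcp_pos: [0.4545, -0.0683, 0.087]
ee_rot: [-0.703, 0.711, -0.012, 0.015]
contact_force: [0.2, -0.6, 0.4]
finger_gap: 0.0005
t 32.77 tcp [ 0.4545 -0.0683  0.087 ] zyaw 87.88 xyaw -2.1 ydir [ 0.004 -0.013 -1.   ] F [ 0.2 -0.6  0.4] M [ 0.17 -0.2  -0.03] gap 0.0005 J [ 1.01  0.65 -1.16  2.12  0.8   0.9   0.91]
units [-0.024  0.484  0.005] turn options [np.float64(36.06), np.float64(0.06), np.float64(-35.94)] zyaw 87.9
```

View pics/w13.png

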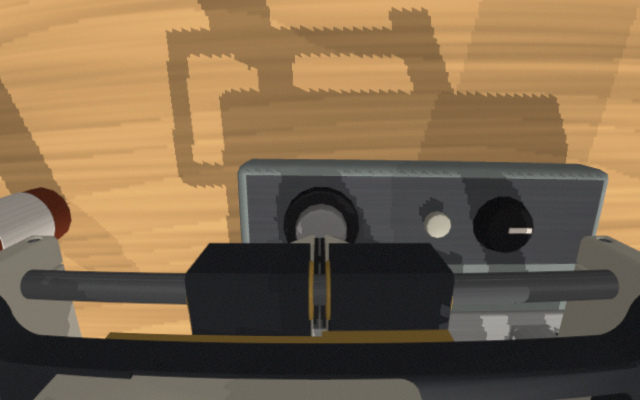

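View pics/s13.png

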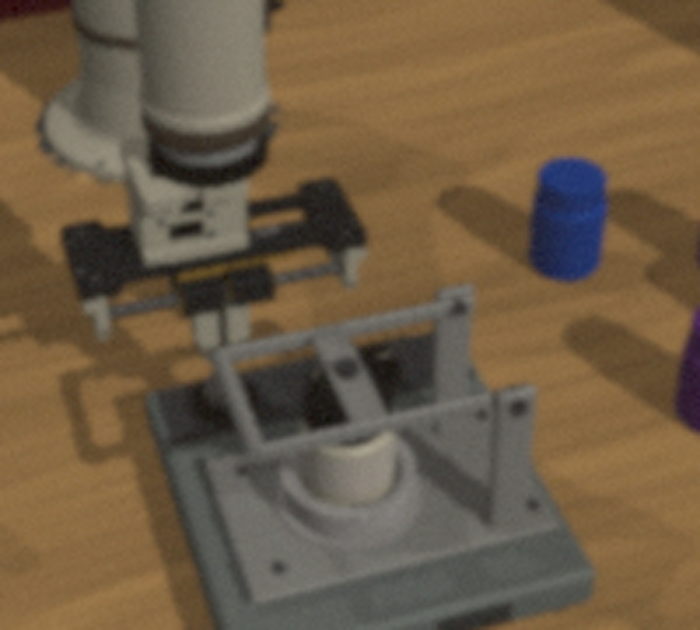

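```bash
python3 -m inch '[[-0.02,0.15,0,0,0],[-0.02,0.3,0,0,0],[-0.02,0.4,0,0,0],[-0.02,0.45,0,0,0],[-0.02,0.48,0,0,0],[-0.02,0.51,0,0,0],[-0.02,0.52,0,0,0],[-0.02,0.52,0,0,0]]'
```

```text
time: 33.88
tcp_pos: [0.4531, -0.0689, 0.0562]
ee_rot: [-0.702, 0.712, -0.012, 0.015]
contact_force: [-4.3, -0.4, 9.0]
finger_gap: 0.0003
```

```bash
python3 -m inch '[[0,0.03,0,0,0],[0,0.04,0,0,0],[0,0.04,0,0,0]]'; python3 -m inch '[[0,-0.3,0,0,0],[0,-0.9,0,0,0],[0,-1.6,0,0,0],[0,-2.3,0,0,0],[-0.3,-2.8,0,0,0],[-0.3,-2.8,0,0,0]]'; python3 - <<'E'
from h import *
rep()
c=cams.camera("wrist"); cv2.imwrite("pics/w14.png",c["image"]); 
c=cams.camera("scene"); crop(c,"s14",230,430,120,300,3.5); cv2.imwrite("pics/s14f.png",c["image"])
E
```

```text
time: 34.25
tcp_pos: [0.4533, -0.0689, 0.0558]
ee_rot: [-0.701, 0.713, -0.012, 0.014]
contact_force: [-10.3, -1.5, 29.9]
finger_gap: 0.0001
time: 35.0
tcp_pos: [0.4354, -0.0659, 0.225]
ee_rot: [-0.7, 0.714, -0.011, 0.016]
contact_force: [-0.3, -0.6, -0.5]
finger_gap: 0.0006
t 35.0 tcp [ 0.4354 -0.0659  0.225 ] zyaw 87.83 xyaw -2.2 ydir [ 0.007 -0.019 -1.   ] F [-0.3 -0.6 -0.5] M [ 0.04 -0.21  0.01] gap 0.0006 J [ 1.3   0.44 -1.47  2.04  0.52  1.11  1.12]
```

View pics/w14.png

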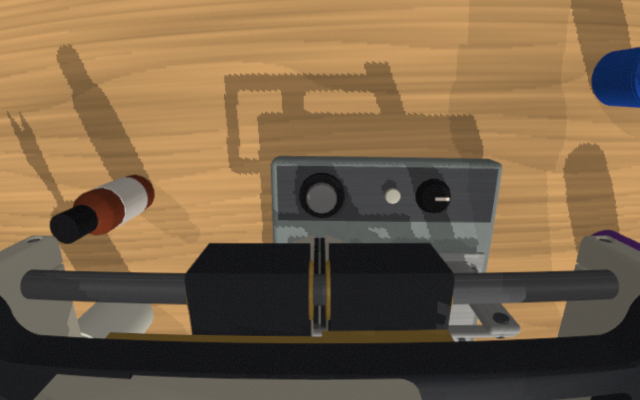

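View pics/s14.png

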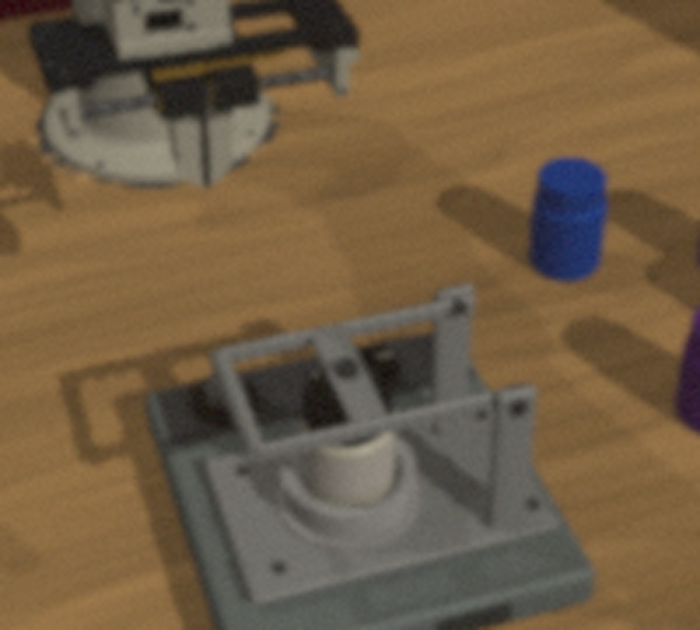

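View pics/s14f.png

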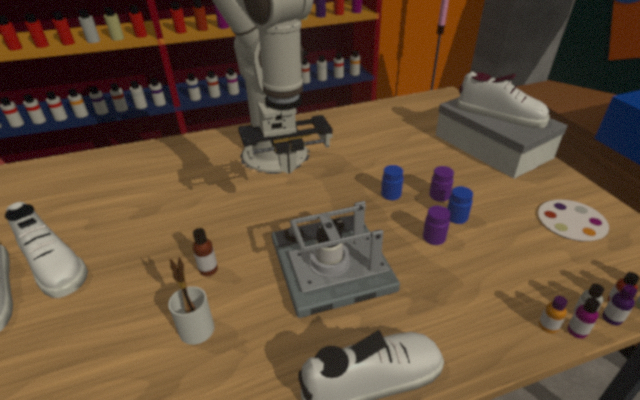

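The jar is in the holder at about (330,253), the bail lies level, and the button is back up at wrist (322,197). The bottle, pot and look-alikes are where they were, and the arm is clear, so I'm signing off.

```bash
python3 -c "
from h import *
print(workorder.sign_off())"
```

```text
the job is handed in; nothing more can be done
None
```

The jar is loaded in the shaker, the bail is down on its cap and the start button has been pressed. I handed the job in at about 35 s; the sign-off returned no verdict.

- **Jar:** I twisted it to and fro by about ±20° while lowering it. The net push read up to about 14 N at the end of each step, against the 32 N limit. I did not read the force continuously, so brief peaks between steps were not seen. Late in the insertion the fingers slid about 3 mm on the jar, so the gripper's height no longer told me how deep the jar was. I therefore touched the cap with closed fingers, and contact came at about 0.144 m, which is the fully-home height.
- **Bail:** I pinched the bar, swung it down from about 1.75 rad and pressed until the wrist read about 24 N. With the bail released, a touch on the bar top gave about 0.1615 m, against 0.162 m for level. During the press the gripper's own height suggested 0.025 rad, probably because the bar shifted in the grip.
- **Start button:** I pressed it to its stop, at 0.0558 m. The last small press read about 30 N where 5 N is enough, which is harder than needed but under the 40 N limit. It looked back up in the last wrist picture, where the collar and button are level.
- **Bystanders:** In the last scene picture the bottle, brush pot and coloured jars look unmoved, and the arm touches nothing.

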